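Change the disc on the vegetable cutter

TASK

Change the disc on the vegetable cutter: lift the black knob off the spindle and stand it on the blue plate, then stand the white spacer ring on the yellow plate, then lay the orange-hubbed slicing disc in the middle of the free white square board. Next fit the green-hubbed grating disc over the spindle so that it lies flat and fully down, and last lay the slicing disc, hub up, in the middle of the round wooden board where the grating disc was. Do these in that order, and leave the knob and spacer upright and wholly on their plates.

Things in the scene. Friction and masses are not known exactly. Their poses are not given: they have to be found in the camera images.
- cutter: Vegetable cutter base, fixed: white round housing 180 mm across, steel deck (84 mm across) on top at 98 mm height, central upright spindle 10 mm thick, tapered tip at 160 mm. Origin: centre of underside on the table; z up the spindle. At start the deck carries, from below, slicing disc, spacer, knob, slipped loosely over the spindle: no thread, they lift straight off (the disc by 65 mm).
- round_board: Round wooden board, fixed, 150 mm across, 8 mm thick, with a darker circle of 121 mm in its middle; carries the grating disc at the start. Origin: centre of the underside; top at 8 mm.
- square_board: White square plastic board, fixed, 150 x 150 mm, 8 mm thick, empty at the start. Origin: centre of the underside; top at 8 mm.
- blue_plate: Blue flat round plate without rim, fixed, 100 mm across, 6 mm thick, empty. Origin: centre of the underside; top at 6 mm.
- yellow_plate: Yellow flat round plate without rim, fixed, 100 mm across, 6 mm thick, empty. Origin: centre of the underside; top at 6 mm.
- knob: Black round locking knob with a red dot on top, 34 mm across, 30 mm high, about 50 g, with a blind bore of 18 mm, 20 mm deep, from below. Origin: centre of its underside; z up. Starts on the spacer, underside 144 mm above the table; the spindle reaches 16 mm into it.
- spacer: White plastic ring, 44 mm across, 20 mm high, bore 22 mm, about 80 g. Origin: centre of its underside; z up. Starts on the hub of the slicing disc, underside 124 mm above the table.
- slicing_disc: Steel disc 120 mm across, 4 mm thick, three dark straight blades, orange hub: ring 44 mm across, bore 22 mm, top 26 mm above the underside (22 mm above the plate); grasp it by the hub. About 220 g. Origin: centre of the underside; z up. Starts on the cutter deck, underside 98 mm above the table.
- grating_disc: Steel disc with rings of small dark dots and a green hub, otherwise the same size and shape as the slicing disc (120 mm across, plate 4 mm, hub 44 mm across and 26 mm high, bore 22 mm, 220 g). Origin: centre of the underside; z up. Starts on the round wooden board.
Things that resemble listed ones, but are neither listed nor needed, are in the scene too. What is shaped like the slicing_disc but red is not meant.

How it is judged:
By the outcome, as a careful person would: the job done as asked, in the order asked, and still so for the second after the job is handed in, with the robot touching nothing.
It also fails if it takes over 134 s, if anything falls off the work surface, if the arm or the gripper's body presses on something with over 40 N, if the wrist force passes 120 N, or if a joint passes its speed limit or range.

ROBOT

A 6-joint arm with a two-finger parallel gripper is mounted at the origin on the work surface. World frame = base frame: x ahead of the robot, y to its left, z up, the work surface at z = 0. Lengths are in m, angles in rad, forces in N, time in s.
With the tool pointing down it reaches from about 0.325 to 1 m from the base axis. Payload 5.1 kg.
Tool frame: the origin (TCP) lies midway between the tips of the shut fingers; the grasp point (between the pads) lies grasp_offset behind it (grasp_offset is the distance from the TCP to the grasp point, in m); y points along the fingers, z is the direction in which the jaws open and shut, and the axes are right-handed (so a half turn about y gives the same grasp; the last joint's range is limited). The gripper opens to 85 mm and grips with 20 to 120 N. Pads are 22 mm wide; open, the fingers measure 114 mm over their backs; the gripper's body (76 mm by 85 mm) begins 54 mm behind the grasp point. The pads swing forward as they close: fully open they stand 13 mm farther back than shut.
Start: joints at [-1.28, 0.124, 1.65, -0, 1.367, -0.083], TCP at [0.237, -0.605, 0.231] pointing down, gripper open.
Joint ranges: [-2.61, 2.61], [-1.02, 2.33], [0.03, 2.71], [-1.35, 4.49], [0.32, 2.68], [-2.91, 2.91]. Speed limits (rad/s): [2.57, 2.57, 3.14, 3.14, 3.14, 3.14].

INTERFACE

Orientations are given as a rotation vector (axis times angle).
In Python, from plant import * gives the robot as it stands.
- The arm moves only by the tool jog_arm, never from a script. Its argument "plan" is a list of rows, each a list of 7 numbers: the shift along the tool's x, y, z in m, then the turn, a rotation vector about the tool's x, y, z in rad, then the opening, from 0 (shut) to 1 (fully open). In form: [[x, y, z, wx, wy, wz, fingers], ...]. A call has 1 to 20 rows; each row shifts and turns the commanded pose from where the row before left it, along the tool's axes as they then stand; what a row does not reach is not made up. A row lasts 1/12 s, in which the tool goes at most 41.7 mm and 7.16 degrees, less where a joint would pass 70% of its speed; a pose out of reach is approached as far as the arm can. A call with a gripper value outside its range is refused whole. The fingers move at their own pace and stop on an object; "grip_force" is the grip in N (left out, the last holds). Time passes only in rows, so rows that do not move let the fingers close. It gives the time, the measured TCP pose, the force and the opening at its end, in the units of the state.
- observe(): the state, without advancing time (a new reading comes with each control period).
- get_image(name): name is "scene" or "top" or "wrist"; returns the picture (420x560x3 uint8, red, green, blue); there is no depth.
- get_calibration(name): a dict with "intrinsics" (3x3 intrinsics, pixels), "rvec" (rotation vector, rad) and "tvec" (3), from world to camera coordinates, as OpenCV has them. Camera axes: x right, y down, z forward; pixel columns grow to the right and rows downward; lengths in m; the calibration is good to about 2 mm. A picture is of the moment at which its call begins: read the wrist's pose just before it. get_calibration takes no time and is no camera call; for the wrist camera it gives the pose at the moment of the call.
- sign_off(): hands the job in, once; it reports no verdict.
The state is a dict: "time": time; "joint_positions": joint angles; "qd": joint speeds; "joint_torque": joint torques, N m; "eef_pos": TCP position; "tool_rot": TCP orientation; "force": force on the tool from outside, world axes, zero at the start; "wrist_torque": the same for the moment, N m; "width": finger opening in m.
Only numpy, scipy, OpenCV 4.12 (cv2) and the standard library are available. Lean on these libraries where they do the work, as an engineer would, in place of code of your own. Each camera call takes 0.05 s, during which the arm holds its last target.

## Working session

There is one attempt and no reset: what is moved stays moved. The work goes in short steps, Python scripts to look and compute and a tool call to move; the robot and the scene stay as the last step left them, time stands still between calls to the robot, and variables do not carry over. Pictures are saved under pics/ and viewed, and the job is handed in when it is done.

Besides the shell and the picture viewer there is one more tool, called as name(argument=value, ...) on one line, values as JSON. jog_arm: Moves the arm, as the interface text tells. Its arguments: {"type":"object","properties":{"plan":{"type":"array"},"grip_force":{"type":"number"}},"required":["plan"]}

```bash
ls; mkdir -p pics
python3 - <<'E'
from plant import *
import cv2
print(observe())
for n in ["scene","top"]:
    c=get_calibration(n); print(n,c)
    cv2.imwrite(f"pics/{n}0.png",cv2.cvtColor(get_image(n),cv2.COLOR_RGB2BGR))
E
```

```text
pics
{'time': 0.0, 'joint_positions': array([-1.27958519e+00,  1.24523909e-01,  1.65165968e+00,  1.01088617e-05,
        1.36749488e+00, -8.25957173e-02]), 'qd': array([ 1.64515277e-04, -9.53528820e-04, -1.31657129e-03,  9.84324362e-04,
       -5.15964166e-05, -1.06572194e-03]), 'joint_torque': array([-8.69604773e-04, -4.23615825e+01, -3.65454125e+01, -2.32019402e-04,
        6.86468833e-03, -1.10824467e-05]), 'eef_pos': array([ 0.23715971, -0.6045427 ,  0.23004931]), 'tool_rot': array([-0.38168745,  2.01934535, -2.0150844 ]), 'force': array([ 0.20607155,  0.60991106, -0.41293807]), 'wrist_torque': array([0.00347135, 0.02159773, 0.03633898]), 'width': 0.08552131407157786}
scene {'intrinsics': array([[416.87341994,   0.        , 280.84544816],
       [  0.        , 416.87341994, 217.79613307],
       [  0.        ,   0.        ,   1.        ]]), 'rvec': array([ 2.16764225,  1.08745679, -0.46341125]), 'tvec': array([-0.23901381, -0.19167912,  1.44081839])}
top {'intrinsics': array([[428.37404825,   0.        , 276.36302585],
       [  0.        , 428.37404825, 206.20410982],
       [  0.        ,   0.        ,   1.        ]]), 'rvec': array([ 2.18441507, -2.20442749,  0.04861229]), 'tvec': array([-0.02778125,  0.44519712,  1.2790802 ])}
```

View pics/scene0.png

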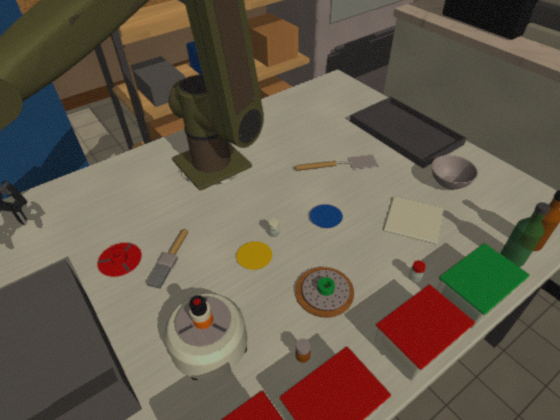

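View pics/top0.png

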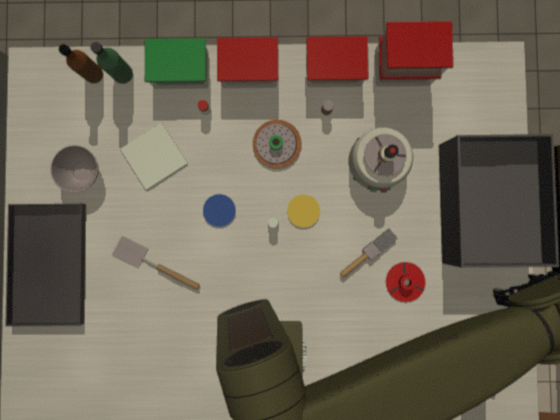

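The scene shows the cutter (205,330) with knob and spacer, grating disc on the round board (325,290), square board (414,219), blue plate (326,216) and yellow plate (254,255). In the top view these are at (381,158), (277,143), (154,157), (219,210) and (304,211).

Things that could be confused, in top-view pixels:
- **Slicing disc:** the one on the cutter (388,155) is right. The red disc (405,282) is the decoy.
- **Knob:** black with a red dot at (391,152). The red-capped jar (203,105) and brown shaker (327,107) are not it.
- **Spacer:** the white ring under the knob. The white shaker (273,224) is not it.
- **Boards:** white square (154,157), not the coloured boxes.

```bash
cat > h.py <<'E'
import numpy as np, cv2
from scipy.spatial.transform import Rotation as R
def ray(c,uv,z):
    K=c["intrinsics"];Rm=cv2.Rodrigues(np.array(c["rvec"]))[0];t=np.array(c["tvec"])
    o=-Rm.T@t; d=Rm.T@np.linalg.inv(K)@np.array([uv[0],uv[1],1.]); return o+d*(z-o[2])/d[2]
def proj(c,p):
    return cv2.projectPoints(np.array(p,float).reshape(-1,3),np.array(c["rvec"]),np.array(c["tvec"]),c["intrinsics"],None)[0].reshape(-1,2)
def circ(c,mask,z):
    """fit circle in plane z to the outer contour of biggest blob"""
    cs,_=cv2.findContours(mask.astype(np.uint8),cv2.RETR_EXTERNAL,cv2.CHAIN_APPROX_NONE)
    k=max(cs,key=cv2.contourArea)
    P=np.array([ray(c,p[0],z)[:2] for p in k])
    A=np.c_[2*P,np.ones(len(P))];s=np.linalg.lstsq(A,(P**2).sum(1),rcond=None)[0]
    return s[:2],np.sqrt(s[2]+s[:2]@s[:2]),len(P)
def hsv(im): return cv2.cvtColor(im,cv2.COLOR_RGB2HSV).astype(int)
def win(m,u,v,r):
    o=np.zeros_like(m);o[max(0,v-r):v+r,max(0,u-r):u+r]=m[max(0,v-r):v+r,max(0,u-r):u+r];return o
E
python3 - <<'E'
from plant import *
from h import *
for n,w in [("top",dict(blue=(219,210,24),yel=(304,211,24),brd=(277,143,32),hub=(277,142,12),dot=(391,152,8),sq=(154,157,40),org=(388,155,20))),("scene",dict(blue=(326,216,25),yel=(254,255,25),brd=(325,290,36),hub=(326,285,14),dot=(198,300,12),sq=(414,219,36),org=(203,322,14)))]:
    c=get_calibration(n);im=get_image(n);H,S,V=np.moveaxis(hsv(im),2,0)
    ms=dict(blue=((H>100)&(H<125)&(S>150),.006),yel=((H>20)&(H<32)&(S>150),.006),hub=((H>50)&(H<80)&(S>150)&(V>60),.034),dot=(((H<6)|(H>174))&(S>130)&(V>100),.174),org=((H>6)&(H<18)&(S>180),.12))
    for k,(m,z) in ms.items():
        m=win(m,*w[k]); vs=np.argwhere(m)
        if len(vs)==0: print(n,k,"none");continue
        v,u=vs.mean(0); 
        print(n,k,len(vs),(u.round(1),v.round(1)),ray(c,(u,v),z)[:2].round(4), circ(c,m,z) if len(vs)>20 else '')
    u,v,r=w['brd']; cv2.imwrite(f"pics/{n}_c1.png",cv2.cvtColor(cv2.resize(im[v-40:v+40,u-40:u+40],(400,400)),cv2.COLOR_RGB2BGR))
    u,v,r=w['sq']; a=cv2.resize(im[v-40:v+40,u-40:u+40],(400,400)); 
    u,v,r=w['dot']; b=cv2.resize(im[v-40:v+40,u-40:u+40],(400,400)); 
    cv2.imwrite(f"pics/{n}_c2.png",cv2.cvtColor(np.hstack([a,b]),cv2.COLOR_RGB2BGR))
E
```

```text
top blue none
top yel 758 (np.float64(303.1), np.float64(210.6)) [ 0.431  -0.1125] (array([ 0.43104089, -0.11248703]), np.float64(0.045543336089907606), 86)
top hub none
top dot 18 (np.float64(392.3), np.float64(149.9)) [ 0.5831 -0.3403] 
top org none
scene blue 542 (np.float64(325.5), np.float64(215.6)) [0.4382 0.1405] (array([0.4372771, 0.141072 ]), np.float64(0.04459164625418942), 74)
scene yel 778 (np.float64(253.7), np.float64(255.1)) [ 0.4342 -0.1142] (array([ 0.43317654, -0.11346227]), np.float64(0.04747616348123713), 88)
scene hub 216 (np.float64(325.7), np.float64(285.9)) [ 0.6438 -0.0369] (array([ 0.64354193, -0.03659638]), np.float64(0.022257267550163353), 48)
scene dot 25 (np.float64(196.6), np.float64(301.2)) [ 0.5833 -0.3401] (array([ 0.58318397, -0.34007781]), np.float64(0.005257320928961912), 14)
scene org 112 (np.float64(204.5), np.float64(323.2)) [ 0.6049 -0.343 ] (array([ 0.59848124, -0.34133818]), np.float64(0.015643161245516932), 48)
```

View pics/top_c2.png

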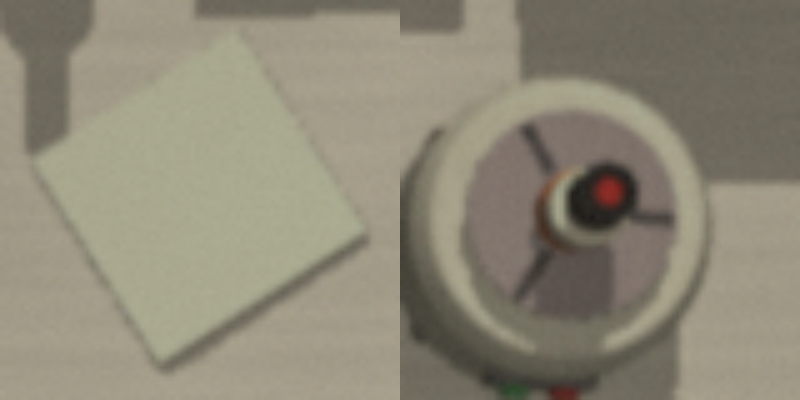

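View pics/scene_c2.png

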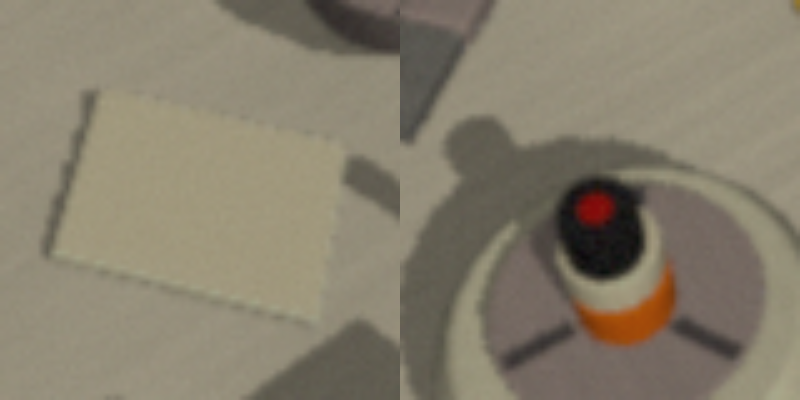

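View pics/top_c1.png

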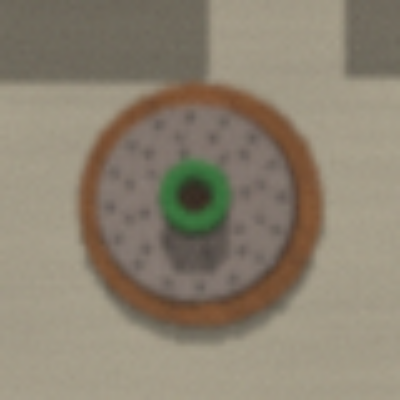

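Run:
```python
import plant
from plant import *
from h import *
print([k for k in dir(plant) if not k.startswith('_')])
try: print(plant.grasp_offset)
except Exception as e: print(e)
s=observe(); print(R.from_rotvec(s['tool_rot']).as_matrix().round(3),s['force'])
c=get_calibration("top")
cor=[(161.6,123.4),(187.6,164),(146.6,190),(120.6,148.6)]
P=np.array([ray(c,p,.008)[:2] for p in cor]);print(P.round(4),P.mean(0),np.linalg.norm(np.diff(P,axis=0),axis=1))
c2=get_calibration("scene")
cor=[(394+20-40,0)] ; o=np.array([374,179]); cor=[o+np.array(q)/5 for q in [(97,88),(345,140),(315,325),(48,257)]]
P=np.array([ray(c2,p,.008)[:2] for p in cor]);print(P.round(4),P.mean(0))
im=get_image("top");
for n,(u,v) in dict(blue=(219,210),yel=(304,211),wood=(262,128),green=(277,136),tbl=(240,260)).items(): print(n,im[v,u],hsv(im)[v,u])
# round board from top crop: fitted by color
H,S,V=np.moveaxis(hsv(im),2,0)
m=win((S>100),277,143,30); print('round',circ(c,m,.008))
m=win((H>100)&(H<135)&(S>80),219,210,24); print('blue',circ(c,m,.006))
m=win((H>40)&(H<90)&(S>120),277,143,14); print('hub',circ(c,m,.034))
c_=get_calibration("wrist");print(c_)
cv2.imwrite("pics/w0.png",cv2.cvtColor(get_image("wrist"),cv2.COLOR_RGB2BGR))
```

```text
['MotionError', 'get_calibration', 'get_image', 'grasp_offset', 'observe', 'sign_off']
0.0187
[[-0.931 -0.     0.365]
 [-0.365  0.001 -0.931]
 [-0.    -1.    -0.001]] [-0.31538549  0.35415543 -0.73808218]
[[0.7012 0.316 ]
 [0.5758 0.2364]
 [0.4978 0.3606]
 [0.6249 0.4406]] [0.59993163 0.33839312] [0.14847169 0.14663021 0.15018404]
[[0.5042 0.3596]
 [0.6262 0.4436]
 [0.7104 0.3129]
 [0.5854 0.2327]] [0.60653242 0.33721594]
blue [ 53  70 108] [111 130 108]
yel [171 145  61] [ 23 164 171]
wood [121  89  64] [ 13 120 121]
green [ 65 115  67] [ 61 111 115]
tbl [162 155 137] [ 22  39 162]
round (array([ 0.63566708, -0.03416865]), np.float64(0.0720832614235792), 135)
blue (array([0.43503978, 0.14212669]), np.float64(0.046183379496420464), 88)
hub (array([ 0.6365395 , -0.03125694]), np.float64(0.015880160018933817), 30)
{'intrinsics': array([[301.40227876,   0.        , 281.6954103 ],
       [  0.        , 301.40227876, 208.13494423],
       [  0.        ,   0.        ,   1.        ]]), 'rvec': array([-2.36627056,  1.61406547,  0.26414771]), 'tvec': array([-0.64727658, -0.04145754,  0.3801248 ])}
```

View pics/w0.png

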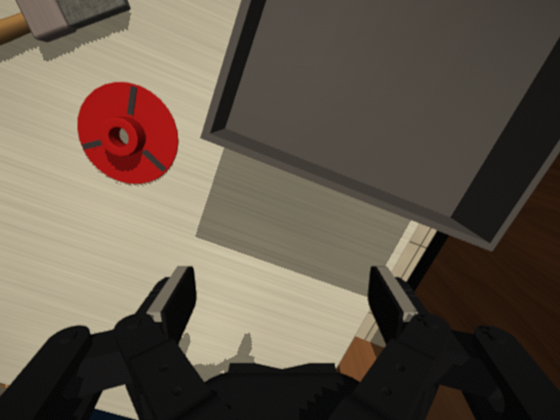

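jog_arm(plan=[[0, -0.02, 0, 0, 0.1, 0, 1], [0, -0.02, 0, 0, 0.1, 0, 1], [0, -0.02, 0, 0, 0.1, 0, 1], [0, -0.02, 0, 0, 0.074, 0, 1], [-0.0247, 0, -0.019, 0, 0, 0, 1], [-0.0247, 0, -0.019, 0, 0, 0, 1], [-0.0247, 0, -0.019, 0, 0, 0, 1], [-0.0247, 0, -0.019, 0, 0, 0, 1], [-0.0247, 0, -0.019, 0, 0, 0, 1], [-0.0247, 0, -0.019, 0, 0, 0, 1], [-0.0247, 0, -0.019, 0, 0, 0, 1], [-0.0247, 0, -0.019, 0, 0, 0, 1], [-0.0247, 0, -0.019, 0, 0, 0, 1], [-0.0247, 0, -0.019, 0, 0, 0, 1], [-0.0247, 0, -0.019, 0, 0, 0, 1], [-0.0247, 0, -0.019, 0, 0, 0, 1], [0, 0, 0, 0, 0, 0, 1], [0, 0, 0, 0, 0, 0, 1]], grip_force=40)

```text
time: 1.8
eef_pos: [0.5347, -0.376, 0.311]
tool_rot: [-0.004, 2.221, -2.22]
force: [0.0, 0.5, 0.8]
width: 0.0857
```

```bash
cat > snap.py <<'E'
import sys
from plant import *
from h import *
s=observe();c=get_calibration("wrist");im=get_image("wrist")
np.savez(f"pics/{sys.argv[1]}.npz",im=im,K=c["intrinsics"],r=c["rvec"],t=c["tvec"])
cv2.imwrite(f"pics/{sys.argv[1]}.png",cv2.cvtColor(im,cv2.COLOR_RGB2BGR))
Rm=R.from_rotvec(s['tool_rot']).as_matrix()
print("t",round(s['time'],2),"tcp",s['eef_pos'].round(4),"F",s['force'].round(2),"w",round(s['width'],4));print(Rm.round(3).tolist())
print("cam",(-cv2.Rodrigues(c["rvec"])[0].T@c["tvec"]).round(3), cv2.Rodrigues(c["rvec"])[0].round(2).tolist())
E
python3 snap.py w1
```

```text
t 1.8 tcp [ 0.5347 -0.376   0.311 ] F [0.03 0.47 0.83] w 0.0857
[[-1.0, -0.001, 0.003], [-0.003, 0.0, -1.0], [0.001, -1.0, -0.0]]
cam [ 0.615 -0.374  0.453] [[0.0, -1.0, -0.0], [-0.95, -0.0, 0.32], [-0.32, -0.0, -0.95]]
```

View pics/w1.png

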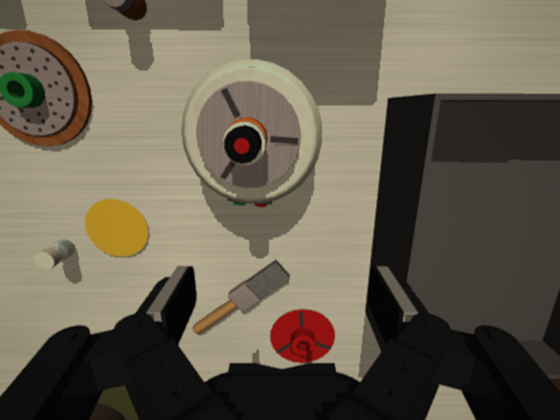

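```bash
cat >> h.py <<'E'
def load(n):
    d=np.load(f"pics/{n}.npz");return d["im"],dict(intrinsics=d["K"],rvec=d["r"],tvec=d["t"])
E
python3 - <<'E'
from h import *
im,c=load("w1");H,S,V=np.moveaxis(hsv(im),2,0)
m=win(((H<6)|(H>174))&(S>130)&(V>100),241,146,14);v,u=np.argwhere(m).mean(0);print('dot',u,v,ray(c,(u,v),.174))
m=win((V<60),241,143,24);print('knob',circ(c,m|win(((H<6)|(H>174))&(S>130),241,146,14),.174))
m=win((H>20)&(H<32)&(S>150),117,228,40);print('yel',circ(c,m,.006))
m=win((H>50)&(H<80)&(S>150),20,90,30);print('hub',circ(c,m,.034))
E
```

```text
dot 241.1043956043956 145.46703296703296 [ 0.58169498 -0.33712049  0.174     ]
knob (array([ 0.58128782, -0.33772021]), np.float64(0.01694589431678676), 116)
yel (array([ 0.43072323, -0.10972407]), np.float64(0.04853374812404461), 167)
hub (array([ 0.63530209, -0.03638006]), np.float64(0.024124883153768775), 114)
```

jog_arm(plan=[[-0.0237, 0, -0.0188, 0, 0, 0, 1], [-0.0236, 0, -0.0187, 0, 0, 0, 1], [0, 0.024, 0, 0, 0, 0, 1], [0, 0.03, 0, 0, 0, 0, 1], [0, 0.03, 0, 0, 0, 0, 1], [0, 0.03, 0, 0, 0, 0, 1], [0, 0.03, 0, 0, 0, 0, 1], [0, 0.02, 0, 0, 0, 0, 1], [0, 0, 0, 0, 0, 0, 1], [0, 0, 0, 0, 0, 0, 1], [0, 0, 0, 0, 0, 0, 1]])

```text
time: 2.77
eef_pos: [0.5814, -0.3411, 0.1494]
tool_rot: [0.004, 2.219, -2.223]
force: [-0.2, -0.3, 1.2]
width: 0.0854
```

```bash
python3 snap.py w2
```

```text
t 2.77 tcp [ 0.5814 -0.3411  0.1494] F [-0.19 -0.34  1.24] w 0.0854
[[-1.0, 0.002, -0.001], [0.001, -0.002, -1.0], [-0.002, -1.0, 0.002]]
cam [ 0.661 -0.339  0.292] [[-0.0, -1.0, 0.0], [-0.95, 0.0, 0.31], [-0.31, -0.0, -0.95]]
```

View pics/w2.png

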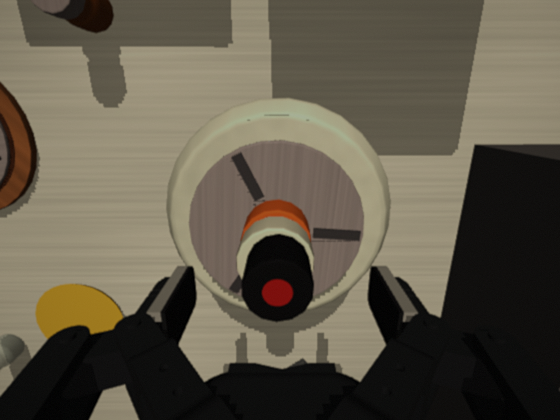

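Run:
```python
from h import *
im,c=load("w2");H,S,V=np.moveaxis(hsv(im),2,0)
m=win(((H<6)|(H>174))&(S>130)&(V>100),278,292,24);v,u=np.argwhere(m).mean(0);print('dot',u,v,ray(c,(u,v),.174))
# cutter housing
for z in (.09,.098):
  e=cv2.Canny(im,60,150)
# disc plate edge circle: purple-grey S/V
print(hsv(im)[200,220],hsv(im)[200,180],hsv(im)[110,280],hsv(im)[60,230],hsv(im)[180,400])
```

```text
dot 277.00816993464053 292.29411764705884 [ 0.58200964 -0.33718189  0.174     ]
[ 14  55 112] [ 25  55 158] [ 33  48 169] [ 22  52 147] [ 22  53 153]
```

jog_arm(plan=[[0, 0.001, -0.0025, 0, 0, 0, 1], [0, 0, 0, 0, 0, 0, 0.3], [0, 0, 0, 0, 0, 0, 0], [0, 0, 0, 0, 0, 0, 0], [0, 0, 0, 0, 0, 0, 0], [0, 0, 0, 0, 0, 0, 0], [0, 0, 0, 0, 0, 0, 0], [0, 0, 0, 0, 0, 0, 0], [0, 0, 0, 0, 0, 0, 0], [0, 0, 0, 0, 0, 0, 0]], grip_force=35)

```text
time: 3.65
eef_pos: [0.5814, -0.3373, 0.1469]
tool_rot: [0.001, 2.221, -2.222]
force: [-0.7, 0.1, 4.3]
width: 0.0333
```

jog_arm(plan=[[0, -0.015, 0, 0, 0, 0, 0], [0, -0.02, 0, 0, 0, 0, 0], [0, -0.025, 0, 0, 0, 0, 0], [0, -0.03, 0, 0, 0, 0, 0], [0.0104, 0, -0.0342, 0, 0, 0, 0], [0.0104, 0, -0.0342, 0, 0, 0, 0], [0.0104, 0, -0.0342, 0, 0, 0, 0], [0.0104, 0, -0.0342, 0, 0, 0, 0], [0.0104, 0, -0.0342, 0, 0, 0, 0], [0.0104, 0, -0.0342, 0, 0, 0, 0], [0.0104, 0, -0.0342, 0, 0, 0, 0], [0.0104, 0, -0.0342, 0, 0, 0, 0], [0.0104, 0, -0.0342, 0, 0, 0, 0], [0.0104, 0, -0.0342, 0, 0, 0, 0], [0.0104, 0, -0.0342, 0, 0, 0, 0], [0.0104, 0, -0.0342, 0, 0, 0, 0], [0.0104, 0, -0.0342, 0, 0, 0, 0], [0.0104, 0, -0.0342, 0, 0, 0, 0], [0, 0, 0, 0, 0, 0, 0], [0, 0, 0, 0, 0, 0, 0]])

```text
time: 5.32
eef_pos: [0.4349, 0.1429, 0.2367]
tool_rot: [-0.004, 2.219, -2.22]
force: [-0.5, 0.8, 0.4]
width: 0.0332
```

```bash
python3 snap.py w3;python3 - <<'E'
from plant import *
from h import *
cv2.imwrite("pics/s3.png",cv2.cvtColor(get_image("scene"),cv2.COLOR_RGB2BGR))
im,c=load("w3");H,S,V=np.moveaxis(hsv(im),2,0)
print(circ(c,(H>100)&(H<125)&(S>120)&(V>60),.006))
E
```

```text
t 5.32 tcp [0.4349 0.1429 0.2367] F [-0.51  0.79  0.44] w 0.0332
[[-1.0, 0.0, 0.004], [-0.004, -0.0, -1.0], [-0.0, -1.0, 0.0]]
cam [0.515 0.145 0.379] [[0.0, -1.0, 0.0], [-0.95, -0.0, 0.32], [-0.32, -0.0, -0.95]]
(array([0.43430757, 0.14560025]), np.float64(0.048225554022045286), 218)
```

View pics/w3.png

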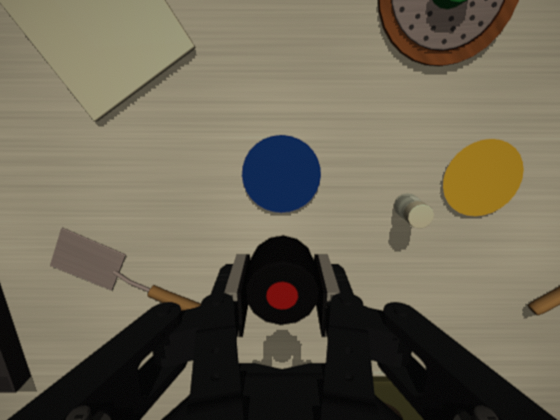

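View pics/s3.png

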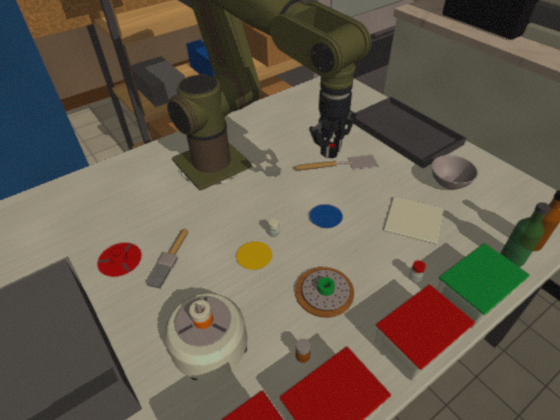

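jog_arm(plan=[[0, 0.02, 0, 0, 0, 0, 0], [0, 0.035, 0, 0, 0, 0, 0], [0, 0.035, 0, 0, 0, 0, 0], [0, 0.035, 0, 0, 0, 0, 0], [0, 0.035, 0, 0, 0, 0, 0], [0, 0.03, 0, 0, 0, 0, 0], [0, 0.02, 0, 0, 0, 0, 0], [0, 0.01, 0, 0, 0, 0, 0], [0, 0, 0, 0, 0, 0, 0], [0, 0, 0, 0, 0, 0, 0], [0, 0, 0, 0, 0, 0, 0]])

```text
time: 6.33
eef_pos: [0.4374, 0.1415, 0.0181]
tool_rot: [0.005, 2.221, -2.22]
force: [0.8, -0.5, 0.1]
width: 0.0332
```

jog_arm(plan=[[0, 0.004, 0, 0, 0, 0, 0], [0, 0.003, 0, 0, 0, 0, 0], [0, 0.001, 0, 0, 0, 0, 0], [0, 0, 0, 0, 0, 0, 0], [0, 0, 0, 0, 0, 0, 0]])

```text
time: 6.75
eef_pos: [0.436, 0.1418, 0.0089]
tool_rot: [0.001, 2.221, -2.221]
force: [-0.1, -0.7, 1.5]
width: 0.0335
```

jog_arm(plan=[[0, 0.001, 0, 0, 0, 0, 0], [0, 0, 0, 0, 0, 0, 0], [0, 0, 0, 0, 0, 0, 0]])

```text
time: 7.0
eef_pos: [0.4361, 0.1418, 0.0088]
tool_rot: [-0.0, 2.221, -2.222]
force: [-3.7, -1.1, 10.6]
width: 0.0333
```

jog_arm(plan=[[0, 0, 0, 0, 0, 0, 1], [0, 0, 0, 0, 0, 0, 1], [0, 0, 0, 0, 0, 0, 1], [0, 0, 0, 0, 0, 0, 1], [0, 0, 0, 0, 0, 0, 1], [0, 0, 0, 0, 0, 0, 1], [0, -0.02, 0, 0, 0, 0, 1], [0, -0.035, 0, 0, 0, 0, 1], [0, -0.035, 0, 0, 0, 0, 1], [0, -0.035, 0, 0, 0, 0, 1], [0, -0.035, 0, 0, 0, 0, 1], [0, -0.035, 0, 0, 0, 0, 1], [0, -0.035, 0, 0, 0, 0, 1], [0, -0.02, 0, 0, 0, 0, 1], [0, 0, 0, 0, 0, 0, 1]])

```text
time: 8.25
eef_pos: [0.4382, 0.1422, 0.2638]
tool_rot: [0.012, 2.219, -2.214]
force: [0.8, 0.3, 1.1]
width: 0.0855
```

jog_arm(plan=[[-0.0077, 0, 0.0343, 0, 0, 0, 1], [-0.0077, 0, 0.0343, 0, 0, 0, 1], [-0.0077, 0, 0.0343, 0, 0, 0, 1], [-0.0077, 0, 0.0343, 0, 0, 0, 1], [-0.0077, 0, 0.0343, 0, 0, 0, 1], [-0.0077, 0, 0.0343, 0, 0, 0, 1], [-0.0077, 0, 0.0343, 0, 0, 0, 1], [-0.0077, 0, 0.0343, 0, 0, 0, 1], [-0.0077, 0, 0.0343, 0, 0, 0, 1], [-0.0077, 0, 0.0343, 0, 0, 0, 1], [-0.0077, 0, 0.0343, 0, 0, 0, 1], [-0.0077, 0, 0.0343, 0, 0, 0, 1], [-0.0077, 0, 0.0343, 0, 0, 0, 1], [0, 0, 0.0343, 0, 0, 0, 1], [0, 0, 0, 0, 0, 0, 1], [0, 0, 0, 0, 0, 0, 1], [0, 0, 0, 0, 0, 0, 1]])

```text
time: 9.67
eef_pos: [0.5351, -0.338, 0.2558]
tool_rot: [0.001, -2.222, 2.218]
force: [-0.0, 0.7, 0.7]
width: 0.0853
```

```bash
python3 snap.py w4
```

```text
t 9.67 tcp [ 0.5351 -0.338   0.2558] F [-0.03  0.72  0.72] w 0.0853
[[-1.0, -0.002, -0.001], [0.001, 0.002, -1.0], [0.002, -1.0, -0.002]]
cam [ 0.615 -0.337  0.398] [[-0.0, -1.0, -0.0], [-0.95, 0.0, 0.32], [-0.32, 0.0, -0.95]]
```

View pics/w4.png

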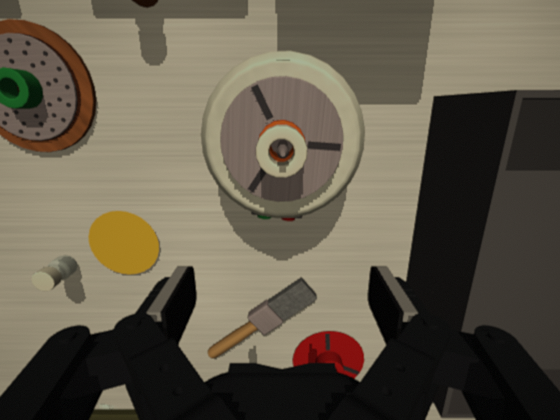

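Knob came off; the spacer ring shows at (281,151) with the spindle tip inside it. I'll measure the spacer top, the spindle tip and the housing.

Run:
```python
from h import *
im,c=load("w4");H,S,V=np.moveaxis(hsv(im),2,0)
cv2.imwrite("pics/w4c.png",cv2.cvtColor(cv2.resize(im[110:190,240:320],(560,560),interpolation=cv2.INTER_CUBIC),cv2.COLOR_RGB2BGR))
m=win((V>115)&(S<70),281,151,27);print('spacer',circ(c,cv2.morphologyEx(m.astype(np.uint8),cv2.MORPH_OPEN,np.ones((3,3))),.144))
# overlays
o=im.copy()
for z,r,ctr,col in [(.144,.022,(.5815,-.337),(255,0,0)),(.16,.003,(.5815,-.337),(0,255,0)),(.102,.06,(.5815,-.337),(0,0,255))]:
    a=np.linspace(0,2*np.pi,60);p=proj(c,np.c_[ctr[0]+r*np.cos(a),ctr[1]+r*np.sin(a),np.full(60,z)])
    cv2.polylines(o,[np.int32(p*16)],True,col,1,cv2.LINE_AA,4)
cv2.imwrite("pics/w4o.png",cv2.cvtColor(cv2.resize(o[40:230,190:380],(760,760)[:1]*2 if 0 else (600,600)),cv2.COLOR_RGB2BGR))
```

```text
spacer (array([ 0.57958698, -0.33476023]), np.float64(0.023402747975983303), 238)
```

View pics/w4o.png

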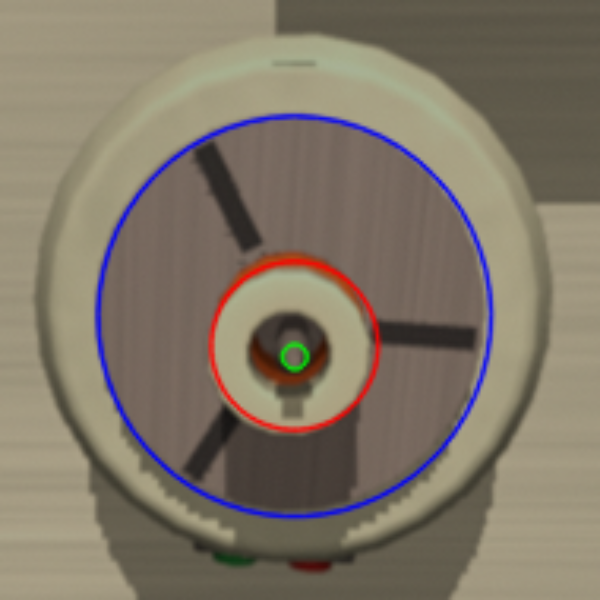

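View pics/w4c.png

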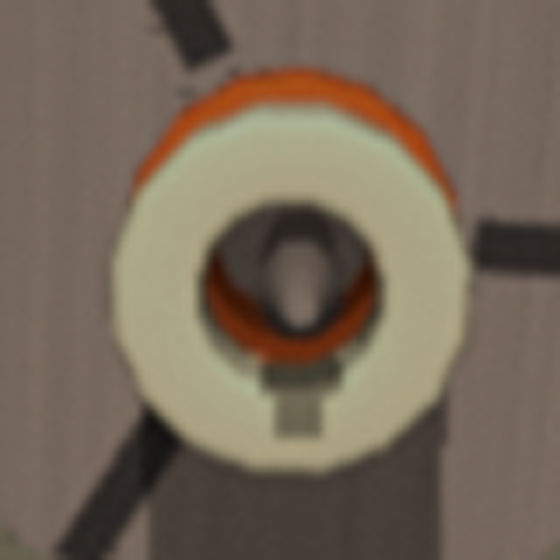

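jog_arm(plan=[[-0.0228, 0, -0.001, 0, 0, 0, 1], [-0.0228, 0, 0, 0, 0, 0, 1], [0, 0.02, 0, 0, 0, 0, 1], [0, 0.03, 0, 0, 0, 0, 1], [0, 0.03, 0, 0, 0, 0, 1], [0, 0.025, 0, 0, 0, 0, 1], [0, 0.01, 0, 0, 0, 0, 1], [0, 0, 0, 0, 0, 0, 1], [0, 0, 0, 0, 0, 0, 1], [0, 0, 0, 0, 0, 0, 1], [0, 0, 0, 0, 0, 0, 1]])

```text
time: 10.63
eef_pos: [0.5825, -0.3382, 0.1453]
tool_rot: [0.004, 2.217, -2.222]
force: [0.0, -0.2, 0.2]
width: 0.0855
```

jog_arm(plan=[[0, 0.01, -0.002, 0, 0, 0, 1], [0.001, 0.006, 0, 0, 0, 0, 1], [0, 0, 0, 0, 0, 0, 1], [0, 0, 0, 0, 0, 0, 1], [0, 0, 0, 0, 0, 0, 1]])

```text
time: 11.05
eef_pos: [0.58, -0.3356, 0.1261]
tool_rot: [-0.0, -2.221, 2.221]
force: [1.2, 1.1, 0.6]
width: 0.0855
```

```bash
python3 snap.py w5
```

```text
t 11.05 tcp [ 0.58   -0.3356  0.1261] F [1.24 1.13 0.56] w 0.0855
[[-1.0, -0.0, -0.0], [0.0, 0.0, -1.0], [0.0, -1.0, -0.0]]
cam [ 0.66  -0.334  0.268] [[-0.0, -1.0, -0.0], [-0.95, 0.0, 0.32], [-0.32, 0.0, -0.95]]
```

View pics/w5.png

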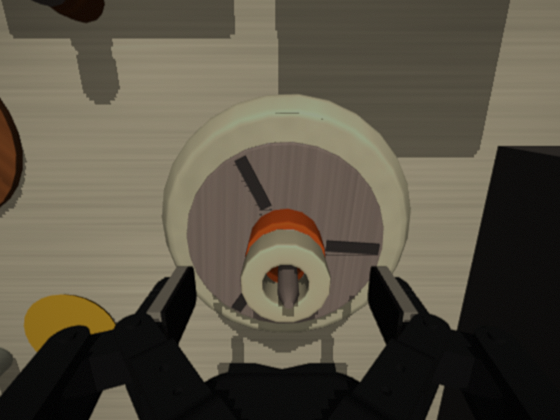

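jog_arm(plan=[[0, 0, 0, 0, 0, 0, 0.3], [0, 0, 0, 0, 0, 0, 0], [0, 0, 0, 0, 0, 0, 0], [0, 0, 0, 0, 0, 0, 0], [0, 0, 0, 0, 0, 0, 0], [0, 0, 0, 0, 0, 0, 0], [0, 0, 0, 0, 0, 0, 0], [0, 0, 0, 0, 0, 0, 0]])

```text
time: 11.77
eef_pos: [0.5805, -0.3358, 0.127]
tool_rot: [0.001, 2.22, -2.222]
force: [0.0, -0.7, 3.2]
width: 0.0429
```

```bash
python3 snap.py w6
```

```text
t 11.77 tcp [ 0.5805 -0.3358  0.127 ] F [ 0.02 -0.7   3.16] w 0.0429
[[-1.0, 0.001, -0.0], [0.0, -0.001, -1.0], [-0.001, -1.0, 0.001]]
cam [ 0.66  -0.334  0.269] [[-0.0, -1.0, 0.0], [-0.95, 0.0, 0.32], [-0.32, -0.0, -0.95]]
```

View pics/w6.png

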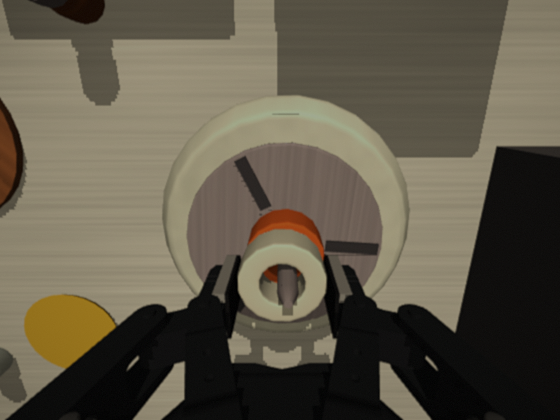

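jog_arm(plan=[[0, -0.01, 0, 0, 0, 0, 0], [0, -0.02, 0, 0, 0, 0, 0], [0, -0.025, 0, 0, 0, 0, 0], [0, -0.025, 0, 0, 0, 0, 0], [0, -0.02, 0, 0, 0, 0, 0], [0.0186, 0, -0.028, 0, 0, 0, 0], [0.0186, 0, -0.028, 0, 0, 0, 0], [0.0186, 0, -0.028, 0, 0, 0, 0], [0.0186, 0, -0.028, 0, 0, 0, 0], [0.0186, 0, -0.028, 0, 0, 0, 0], [0.0186, 0, -0.028, 0, 0, 0, 0], [0.0186, 0, -0.028, 0, 0, 0, 0], [0.0186, 0, -0.028, 0, 0, 0, 0], [0, 0, 0, 0, 0, 0, 0], [0, 0, 0, 0, 0, 0, 0], [0, 0, 0, 0, 0, 0, 0]])

```text
time: 13.15
eef_pos: [0.4315, -0.1116, 0.2265]
tool_rot: [0.0, 2.221, -2.222]
force: [0.0, 0.3, -0.2]
width: 0.0426
```

```bash
python3 snap.py w7;python3 - <<'E'
from h import *
im,c=load("w7");H,S,V=np.moveaxis(hsv(im),2,0)
print(circ(c,(H>20)&(H<32)&(S>150)&(V>60),.006))
E
```

```text
t 13.15 tcp [ 0.4315 -0.1116  0.2265] F [ 0.    0.29 -0.23] w 0.0426
[[-1.0, 0.0, 0.0], [-0.0, -0.0, -1.0], [-0.0, -1.0, 0.0]]
cam [ 0.512 -0.11   0.369] [[-0.0, -1.0, 0.0], [-0.95, 0.0, 0.32], [-0.32, 0.0, -0.95]]
(array([ 0.43066218, -0.10942448]), np.float64(0.048765332850546024), 226)
```

View pics/w7.png

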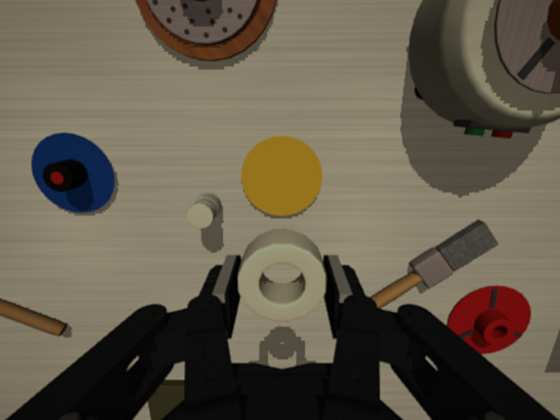

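jog_arm(plan=[[0, 0.02, -0.0005, 0, 0, 0, 0], [0, 0.035, -0.0005, 0, 0, 0, 0], [0, 0.035, 0, 0, 0, 0, 0], [0, 0.035, 0, 0, 0, 0, 0], [0, 0.035, 0, 0, 0, 0, 0], [0, 0.03, 0, 0, 0, 0, 0], [0, 0.015, 0, 0, 0, 0, 0], [0, 0.007, 0, 0, 0, 0, 0], [0, 0.003, 0, 0, 0, 0, 0], [0, 0, 0, 0, 0, 0, 0], [0, 0, 0, 0, 0, 0, 0], [0, 0, 0, 0, 0, 0, 0], [0, 0, 0, 0, 0, 0, 0]])

```text
time: 14.28
eef_pos: [0.4326, -0.1111, 0.0128]
tool_rot: [0.003, 2.219, -2.221]
force: [-0.1, 1.2, -0.6]
width: 0.0429
```

jog_arm(plan=[[0, 0.001, 0, 0, 0, 0, 0], [0, 0.001, 0, 0, 0, 0, 0], [0, 0.001, 0, 0, 0, 0, 0], [0, 0, 0, 0, 0, 0, 0], [0, 0, 0, 0, 0, 0, 0]])

```text
time: 14.7
eef_pos: [0.4317, -0.1106, 0.0089]
tool_rot: [0.0, 2.221, -2.221]
force: [-1.4, 1.3, 4.9]
width: 0.0429
```

jog_arm(plan=[[0, 0, 0, 0, 0, 0, 1], [0, 0, 0, 0, 0, 0, 1], [0, 0, 0, 0, 0, 0, 1], [0, 0, 0, 0, 0, 0, 1], [0, 0, 0, 0, 0, 0, 1], [0, 0, 0, 0, 0, 0, 1], [0, -0.02, 0, 0, 0, 0, 1], [0, -0.03, 0, 0, 0, 0, 1], [0, -0.035, 0, 0, 0, 0, 1], [0, -0.035, 0, 0, 0, 0, 1], [0, -0.035, 0, 0, 0, 0, 1], [0, -0.035, 0, 0, 0, 0, 1], [0, -0.03, 0, 0, 0, 0, 1]])

```text
time: 15.78
eef_pos: [0.4316, -0.1106, 0.2311]
tool_rot: [0.003, 2.219, -2.221]
force: [0.2, -0.9, 0.4]
width: 0.0852
```

jog_arm(plan=[[-0.0129, 0, 0.0283, 0, 0, 0, 1], [-0.0129, 0, 0.0283, 0, 0, 0, 1], [-0.0129, 0, 0.0283, 0, 0, 0, 1], [-0.0129, 0, 0.0283, 0, 0, 0, 1], [-0.0129, 0, 0.0283, 0, 0, 0, 1], [-0.0129, 0, 0.0283, 0, 0, 0, 1], [-0.0129, 0, 0.0283, 0, 0, 0, 1], [-0.0129, 0, 0.0283, 0, 0, 0, 1], [0, 0, 0, 0, 0, 0, 1], [0, 0, 0, 0, 0, 0, 1], [0, 0, 0, 0, 0, 0, 1]])

```text
time: 16.7
eef_pos: [0.5343, -0.3365, 0.2277]
tool_rot: [0.001, -2.222, 2.22]
force: [1.0, 0.1, -0.2]
width: 0.0856
```

```bash
python3 snap.py w8
python3 - <<'E'
from h import *
im,c=load("w8")
o=im.copy()
for z,r,ctr,col in [(.124,.022,(.5815,-.337),(255,0,0)),(.16,.003,(.5815,-.337),(0,255,0)),(.102,.06,(.5815,-.337),(0,0,255))]:
    a=np.linspace(0,2*np.pi,60);p=proj(c,np.c_[ctr[0]+r*np.cos(a),ctr[1]+r*np.sin(a),np.full(60,z)])
    cv2.polylines(o,[np.int32(p*16)],True,col,1,cv2.LINE_AA,4)
cv2.imwrite("pics/w8o.png",cv2.cvtColor(cv2.resize(o[40:230,190:380],(600,600)),cv2.COLOR_RGB2BGR))
E
```

```text
t 16.7 tcp [ 0.5343 -0.3365  0.2277] F [ 1.    0.08 -0.19] w 0.0856
[[-1.0, -0.001, -0.0], [0.0, 0.001, -1.0], [0.001, -1.0, -0.001]]
cam [ 0.615 -0.335  0.37 ] [[-0.0, -1.0, -0.0], [-0.95, 0.0, 0.32], [-0.32, 0.0, -0.95]]
```

View pics/w8o.png

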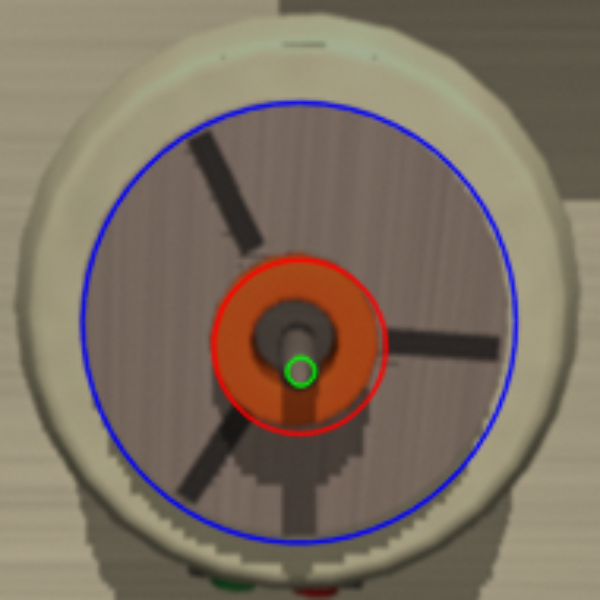

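View pics/w8.png

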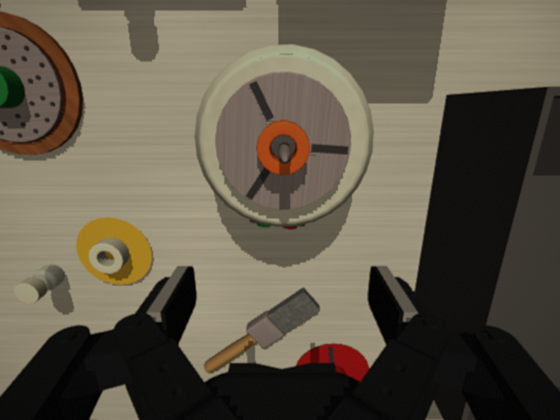

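Run:
```python
from h import *
im,c=load("w8")
k=10;u0,v0=255,120
o=cv2.resize(im[v0:v0+60,u0:u0+60],(600,600),interpolation=cv2.INTER_CUBIC)
cv2.imwrite("pics/w8z0.png",cv2.cvtColor(o,cv2.COLOR_RGB2BGR))
def dr(z,r,ctr,col):
    a=np.linspace(0,2*np.pi,60);p=(proj(c,np.c_[ctr[0]+r*np.cos(a),ctr[1]+r*np.sin(a),np.full(60,z)])-[u0,v0]+.5)*k
    cv2.polylines(o,[np.int32(p*16)],True,col,1,cv2.LINE_AA,4)
dr(.160,.003,(.5815,-.3365),(0,255,0));dr(.15,.005,(.5815,-.3365),(0,255,255));dr(.124,.022,(.583,-.3355),(255,255,0));dr(.124,.011,(.583,-.3355),(255,255,0))
dr(.124,.005,(.5815,-.3365),(0,0,255))
cv2.imwrite("pics/w8z.png",cv2.cvtColor(o,cv2.COLOR_RGB2BGR))
```

```text
(no output)
```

View pics/w8z.png

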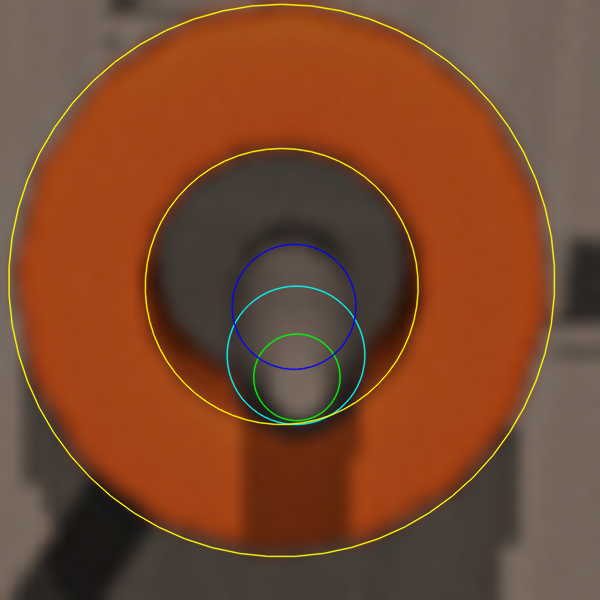

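View pics/w8z0.png

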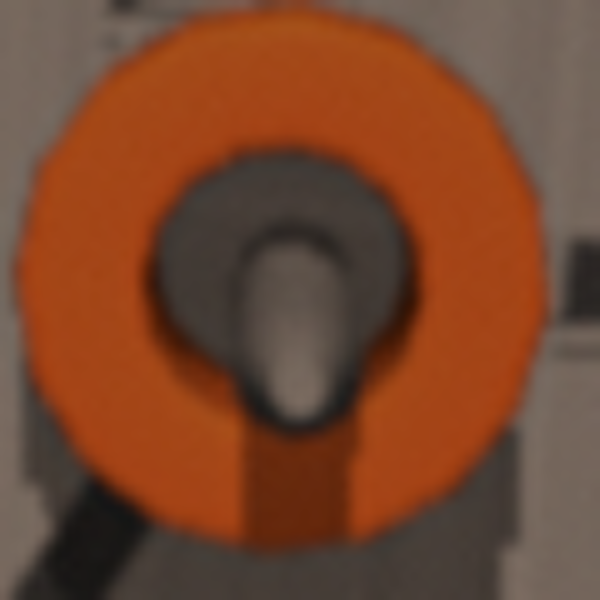

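jog_arm(plan=[[-0.0243, 0, -0.001, 0, 0, 0, 1], [-0.0243, 0, 0, 0, 0, 0, 1], [0, 0.02, 0, 0, 0, 0, 1], [0, 0.03, 0, 0, 0, 0, 1], [0, 0.03, 0, 0, 0, 0, 1], [0, 0.02, 0, 0, 0, 0, 1], [0, 0.01, 0, 0, 0, 0, 1], [0, 0.006, 0, 0, 0, 0, 1], [0, 0, 0, 0, 0, 0, 1], [0, 0, 0, 0, 0, 0, 1], [0, 0, 0, 0, 0, 0, 1], [0, 0, 0, 0, 0, 0, 1]])

```text
time: 17.75
eef_pos: [0.5841, -0.3366, 0.1146]
tool_rot: [0.003, 2.218, -2.222]
force: [-1.3, -0.3, -0.4]
width: 0.0849
```

jog_arm(plan=[[0, 0.004, 0, 0, 0, 0, 1], [0, 0, 0, 0, 0, 0, 1], [0, 0, 0, 0, 0, 0, 1], [0, 0, 0, 0, 0, 0, 1]])

```text
time: 18.08
eef_pos: [0.5831, -0.336, 0.1083]
tool_rot: [-0.0, -2.221, 2.221]
force: [-0.5, -0.3, 0.7]
width: 0.0854
```

```bash
python3 snap.py w9
```

```text
t 18.08 tcp [ 0.5831 -0.336   0.1083] F [-0.47 -0.33  0.71] w 0.0854
[[-1.0, -0.0, -0.0], [0.0, 0.0, -1.0], [0.0, -1.0, -0.0]]
cam [ 0.663 -0.334  0.25 ] [[-0.0, -1.0, -0.0], [-0.95, 0.0, 0.32], [-0.32, 0.0, -0.95]]
```

View pics/w9.png

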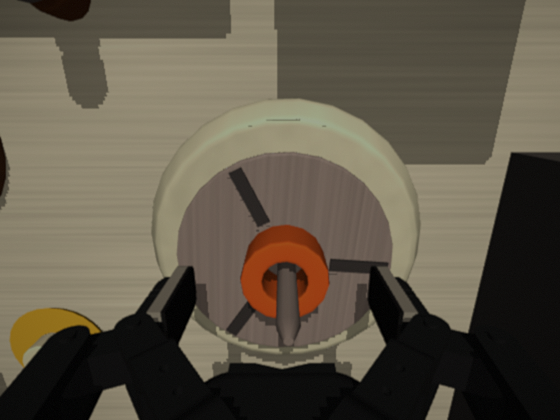

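jog_arm(plan=[[0, 0.001, 0, 0, 0, 0, 0.3], [0, 0, 0, 0, 0, 0, 0], [0, 0, 0, 0, 0, 0, 0], [0, 0, 0, 0, 0, 0, 0], [0, 0, 0, 0, 0, 0, 0], [0, 0, 0, 0, 0, 0, 0], [0, 0, 0, 0, 0, 0, 0], [0, 0, 0, 0, 0, 0, 0]], grip_force=60)

```text
time: 18.8
eef_pos: [0.5835, -0.3363, 0.1079]
tool_rot: [0.001, 2.22, -2.222]
force: [-0.5, -0.5, 2.4]
width: 0.0416
```

```bash
python3 snap.py w10
```

```text
t 18.8 tcp [ 0.5835 -0.3363  0.1079] F [-0.54 -0.52  2.39] w 0.0416
[[-1.0, 0.001, -0.0], [0.0, -0.001, -1.0], [-0.001, -1.0, 0.001]]
cam [ 0.663 -0.335  0.25 ] [[-0.0, -1.0, 0.0], [-0.95, 0.0, 0.32], [-0.32, -0.0, -0.95]]
```

View pics/w10.png

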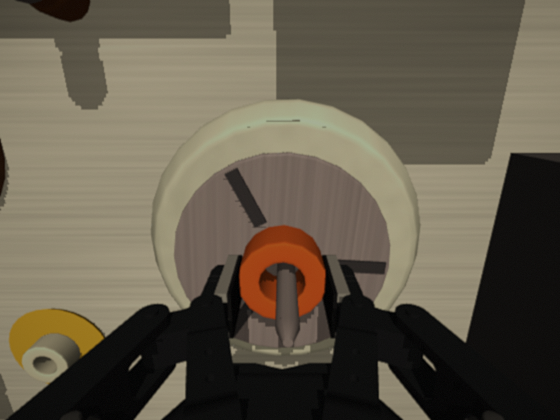

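jog_arm(plan=[[0, -0.005, 0, 0, 0, 0, 0], [0, -0.01, 0, 0, 0, 0, 0], [0, -0.015, 0, 0, 0, 0, 0], [0, -0.02, 0, 0, 0, 0, 0], [0, -0.025, 0, 0, 0, 0, 0], [0, -0.025, 0, 0, 0, 0, 0], [0, -0.02, 0, 0, 0, 0, 0], [0, -0.01, 0, 0, 0, 0, 0], [0, 0, 0, 0, 0, 0, 0], [0, 0, 0, 0, 0, 0, 0]])

```text
time: 19.68
eef_pos: [0.5832, -0.336, 0.2377]
tool_rot: [0.001, 2.221, -2.222]
force: [-1.4, 0.0, -3.9]
width: 0.0411
```

```bash
python3 snap.py w11
```

```text
t 19.68 tcp [ 0.5832 -0.336   0.2377] F [-1.44  0.04 -3.87] w 0.0411
[[-1.0, 0.001, -0.0], [0.0, -0.0, -1.0], [-0.001, -1.0, 0.0]]
cam [ 0.663 -0.334  0.38 ] [[-0.0, -1.0, 0.0], [-0.95, 0.0, 0.32], [-0.32, 0.0, -0.95]]
```

View pics/w11.png

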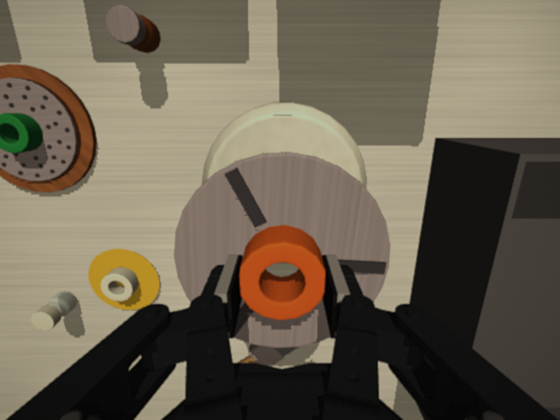

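jog_arm(plan=[[0.0015, 0, -0.015, 0, 0, 0, 0], [0.0015, 0, -0.025, 0, 0, 0, 0], [0.0015, 0, -0.037, 0, 0, 0, 0], [0.0015, 0, -0.037, 0, 0, 0, 0], [0.0015, 0, -0.037, 0, 0, 0, 0], [0.0015, 0, -0.037, 0, 0, 0, 0], [0.0015, 0, -0.037, 0, 0, 0, 0], [0.0015, 0, -0.037, 0, 0, 0, 0], [0.0015, 0, -0.037, 0, 0, 0, 0], [0.0015, 0, -0.037, 0, 0, 0, 0], [0.0015, 0, -0.037, 0, 0, 0, 0], [0.0015, 0, -0.037, 0, 0, 0, 0], [0.0015, 0, -0.037, 0, 0, 0, 0], [0.0015, 0, -0.037, 0, 0, 0, 0], [0.0015, 0, -0.037, 0, 0, 0, 0], [0.0015, 0, -0.037, 0, 0, 0, 0], [0.0015, 0, -0.037, 0, 0, 0, 0], [0.0015, 0, -0.037, 0, 0, 0, 0], [0.0015, 0, -0.025, 0, 0, 0, 0], [0.0015, 0, -0.017, 0, 0, 0, 0]])

```text
time: 21.4
eef_pos: [0.5512, 0.3406, 0.2348]
tool_rot: [0.007, -2.22, 2.222]
force: [0.4, -0.6, -2.4]
width: 0.0412
```

jog_arm(plan=[[0, 0, 0, 0, 0, 0, 0], [0, 0, 0, 0, 0, 0, 0], [0, 0, 0, 0, 0, 0, 0]])

```text
time: 21.65
eef_pos: [0.5529, 0.3371, 0.2363]
tool_rot: [0.001, -2.219, 2.222]
force: [0.8, 0.5, -2.6]
width: 0.041
```

```bash
python3 snap.py w12
```

```text
t 21.65 tcp [0.5529 0.3371 0.2363] F [ 0.78  0.48 -2.57] w 0.041
[[-1.0, -0.002, -0.001], [0.001, -0.001, -1.0], [0.002, -1.0, 0.001]]
cam [0.633 0.339 0.378] [[-0.0, -1.0, 0.0], [-0.95, 0.0, 0.32], [-0.32, -0.0, -0.95]]
```

View pics/w12.png

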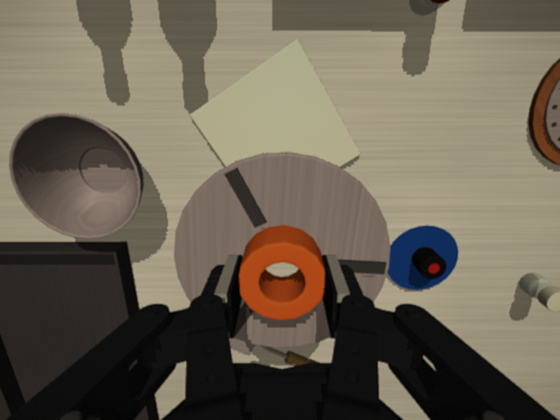

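Run:
```python
from h import *
im,c=load("w12")
a,b,t=[ray(c,p,.008)[:2] for p in [(191,115),(359,154),(299,40)]]
print(a,b,t,(a+b)/2,np.linalg.norm(a-t),np.linalg.norm(b-t),np.linalg.norm(a-b))
```

```text
[0.62430228 0.44492248] [0.5785162  0.24405907] [0.70237714 0.31952614] [0.60140924 0.34449078] 0.14771569532848722 0.14504071981616898 0.20601571200165414
```

jog_arm(plan=[[-0.0245, 0, -0.002, 0, 0, 0, 0], [-0.0245, 0, -0.002, 0, 0, 0, 0], [0, 0.02, 0, 0, 0, 0, 0], [0, 0.03, 0, 0, 0, 0, 0], [0, 0.035, 0, 0, 0, 0, 0], [0, 0.035, 0, 0, 0, 0, 0], [0, 0.035, 0, 0, 0, 0, 0], [0, 0.03, 0, 0, 0, 0, 0], [0, 0.015, 0, 0, 0, 0, 0], [0, 0.007, 0, 0, 0, 0, 0], [0, 0.003, 0, 0, 0, 0, 0], [0, 0, 0, 0, 0, 0, 0], [0, 0, 0, 0, 0, 0, 0], [0, 0, 0, 0, 0, 0, 0], [0, 0, 0, 0, 0, 0, 0]])

```text
time: 22.95
eef_pos: [0.6036, 0.3427, 0.0297]
tool_rot: [0.004, 2.222, -2.218]
force: [0.2, -0.1, -1.9]
width: 0.0414
```

```bash
python3 snap.py w13;  python3 - <<'E'
from plant import *
import cv2
cv2.imwrite("pics/t13.png",cv2.cvtColor(cv2.resize(get_image("scene")[150:270,330:490],(800,600)),cv2.COLOR_RGB2BGR))
E
```

```text
t 22.95 tcp [0.6036 0.3427 0.0297] F [ 0.24 -0.15 -1.93] w 0.0414
[[-1.0, 0.003, -0.0], [0.0, 0.002, -1.0], [-0.003, -1.0, -0.002]]
cam [0.683 0.344 0.172] [[-0.0, -1.0, -0.0], [-0.95, -0.0, 0.31], [-0.31, 0.0, -0.95]]
```

View pics/w13.png

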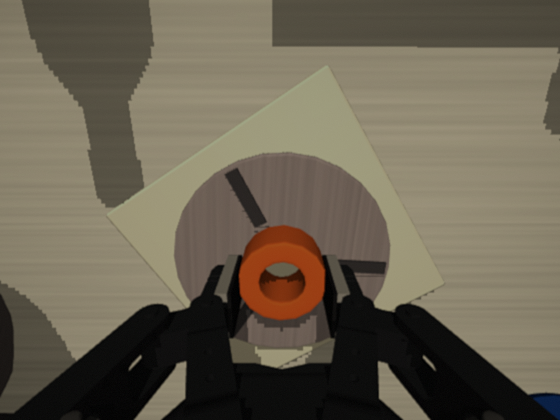

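View pics/t13.png

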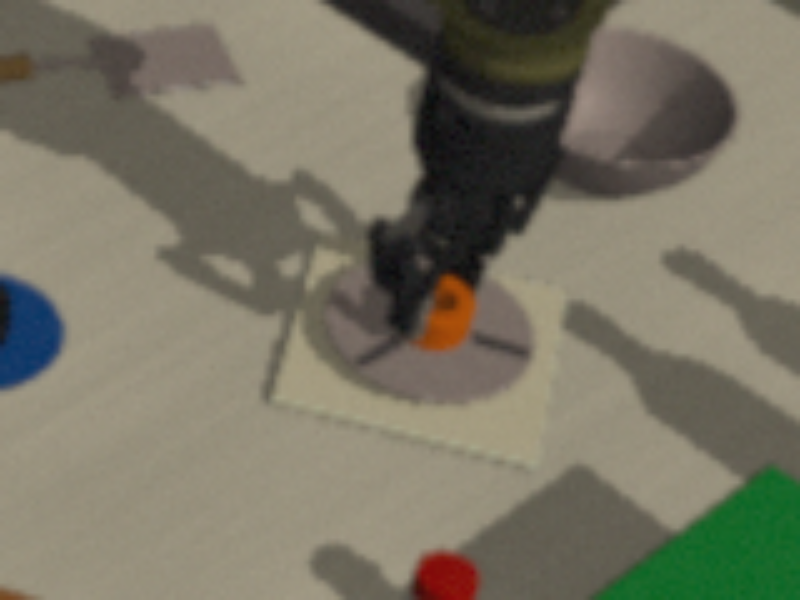

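Run:
```python
from h import *
im,c=load("w13")
a,t,b=[ray(c,p,.008)[:2] for p in [(107,214),(328,66),(443,283)]]
print((a+b)/2,np.linalg.norm(a-t),np.linalg.norm(b-t),np.linalg.norm(a-b))
H,S,V=np.moveaxis(hsv(im),2,0)
# disc arc points upper: fit on plate top z
zt=.0297-.0098+.004
pts=[(175,240),(200,185),(282,153),(330,162),(375,205),(390,245)]
P=np.array([ray(c,p,zt)[:2] for p in pts]);A=np.c_[2*P,np.ones(len(P))];s=np.linalg.lstsq(A,(P**2).sum(1),rcond=None)[0];print(s[:2],np.sqrt(s[2]+s[:2]@s[:2]))
```

```text
[0.60268473 0.3445708 ] 0.14625043537018528 0.1457165013575953 0.20652229491366736
[0.60423087 0.34452482] 0.05864691193009788
```

jog_arm(plan=[[0.001, 0.004, 0, 0, 0, 0, 0], [0, 0.003, 0, 0, 0, 0, 0], [0, 0, 0, 0, 0, 0, 0], [0, 0, 0, 0, 0, 0, 0], [0, 0, 0, 0, 0, 0, 0]])

```text
time: 23.47
eef_pos: [0.6011, 0.3419, 0.02]
tool_rot: [0.0, -2.221, 2.221]
force: [-0.1, 0.1, -2.9]
width: 0.041
```

jog_arm(plan=[[0, 0.001, 0, 0, 0, 0, 0], [0, 0.001, 0, 0, 0, 0, 0], [0, 0.0005, 0, 0, 0, 0, 0], [0, 0, 0, 0, 0, 0, 0], [0, 0, 0, 0, 0, 0, 0]])

```text
time: 23.88
eef_pos: [0.6014, 0.3421, 0.018]
tool_rot: [-0.0, -2.221, 2.221]
force: [0.5, -1.0, -1.5]
width: 0.041
```

jog_arm(plan=[[0, 0.001, 0, 0, 0, 0, 0], [0, 0, 0, 0, 0, 0, 0], [0, 0, 0, 0, 0, 0, 0]])

```text
time: 24.13
eef_pos: [0.6014, 0.3421, 0.0179]
tool_rot: [-0.0, -2.221, 2.221]
force: [-3.9, -1.3, 5.4]
width: 0.0415
```

jog_arm(plan=[[0, 0, 0, 0, 0, 0, 1], [0, 0, 0, 0, 0, 0, 1], [0, 0, 0, 0, 0, 0, 1], [0, 0, 0, 0, 0, 0, 1], [0, 0, 0, 0, 0, 0, 1], [0, 0, 0, 0, 0, 0, 1], [0, -0.02, 0, 0, 0, 0, 1], [0, -0.03, 0, 0, 0, 0, 1], [0, -0.035, 0, 0, 0, 0, 1], [0, -0.035, 0, 0, 0, 0, 1], [0, -0.035, 0, 0, 0, 0, 1], [0, -0.035, 0, 0, 0, 0, 1], [0, -0.03, 0, 0, 0, 0, 1]])

```text
time: 25.22
eef_pos: [0.6016, 0.3421, 0.2399]
tool_rot: [0.003, 2.222, -2.219]
force: [-0.0, -0.4, -0.9]
width: 0.0855
```

jog_arm(plan=[[0.0012, 0, 0.0342, 0, 0, 0, 1], [0.0012, 0, 0.0342, 0, 0, 0, 1], [0.0012, 0, 0.0342, 0, 0, 0, 1], [0.0012, 0, 0.0342, 0, 0, 0, 1], [0.0012, 0, 0.0342, 0, 0, 0, 1], [0.0012, 0, 0.0342, 0, 0, 0, 1], [0.0012, 0, 0.0342, 0, 0, 0, 1], [0.0012, 0, 0.0342, 0, 0, 0, 1], [0.0012, 0, 0.0342, 0, 0, 0, 1], [0.0012, 0, 0.0342, 0, 0, 0, 1], [0.0012, 0, 0.0342, 0, 0, 0, 1], [0, 0, 0, 0, 0, 0, 1], [0, 0, 0, 0, 0, 0, 1], [0, 0, 0, 0, 0, 0, 1]])

```text
time: 26.38
eef_pos: [0.588, -0.0339, 0.2368]
tool_rot: [-0.001, -2.222, 2.221]
force: [-0.6, 0.8, -0.6]
width: 0.0854
```

```bash
python3 snap.py w14
python3 - <<'E'
from h import *
im,c=load("w14");H,S,V=np.moveaxis(hsv(im),2,0)
m=(H>50)&(H<80)&(S>150);n,l,st,ct=cv2.connectedComponentsWithStats(m.astype(np.uint8));print(st[1:][st[1:,4]>50])
print('hub',circ(c,m,.034))
m=(H>5)&(H<18)&(S>120);m2=cv2.morphologyEx(m.astype(np.uint8),cv2.MORPH_OPEN,np.ones((3,3)))
print('board',circ(c,m2,.008))
E
```

```text
t 26.38 tcp [ 0.588  -0.0339  0.2368] F [-0.63  0.79 -0.6 ] w 0.0854
[[-1.0, 0.0, -0.001], [0.001, 0.001, -1.0], [-0.0, -1.0, -0.001]]
cam [ 0.668 -0.032  0.379] [[-0.0, -1.0, -0.0], [-0.95, 0.0, 0.32], [-0.32, 0.0, -0.95]]
[[260 118  37  39 858]]
hub (array([ 0.636262  , -0.02796219]), np.float64(0.02020556754003271), 104)
board (array([ 0.63554565, -0.03110334]), np.float64(0.07349754460572201), 355)
```

View pics/w14.png

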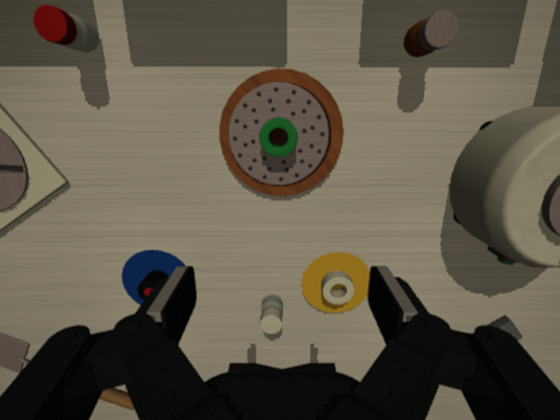

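jog_arm(plan=[[-0.0243, 0, -0.0025, 0, 0, 0, 1], [-0.024, 0, -0.0025, 0, 0, 0, 1], [0, 0.02, 0, 0, 0, 0, 1], [0, 0.03, 0, 0, 0, 0, 1], [0, 0.035, 0, 0, 0, 0, 1], [0, 0.035, 0, 0, 0, 0, 1], [0, 0.035, 0, 0, 0, 0, 1], [0, 0.03, 0, 0, 0, 0, 1], [0, 0.02, 0, 0, 0, 0, 1], [0, 0.007, 0, 0, 0, 0, 1], [0, 0.003, 0, 0, 0, 0, 1], [0, 0, 0, 0, 0, 0, 1], [0, 0, 0, 0, 0, 0, 1], [0, 0, 0, 0, 0, 0, 1], [0, 0, 0, 0, 0, 0, 1]])

```text
time: 27.68
eef_pos: [0.6377, -0.0293, 0.0239]
tool_rot: [0.004, 2.219, -2.22]
force: [0.9, -0.1, 0.4]
width: 0.0855
```

```bash
python3 snap.py w15
```

```text
t 27.68 tcp [ 0.6377 -0.0293  0.0239] F [ 0.93 -0.13  0.39] w 0.0855
[[-1.0, 0.003, -0.0], [0.0, -0.0, -1.0], [-0.003, -1.0, 0.0]]
cam [ 0.717 -0.028  0.166] [[-0.0, -1.0, 0.0], [-0.95, 0.0, 0.31], [-0.31, 0.0, -0.95]]
```

View pics/w15.png

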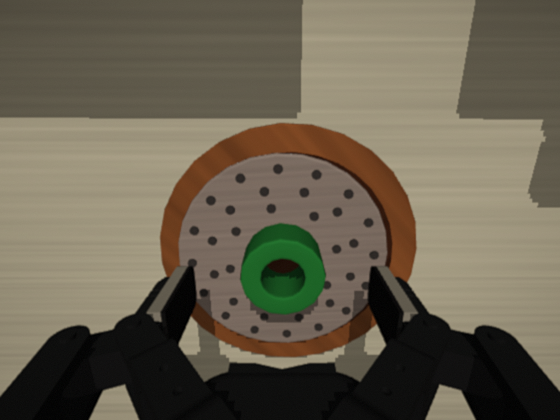

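jog_arm(plan=[[0, 0.004, 0, 0, 0, 0, 1], [0, 0, 0, 0, 0, 0, 1], [0, 0, 0, 0, 0, 0, 1], [0, 0, 0, 0, 0, 0, 0.3], [0, 0, 0, 0, 0, 0, 0], [0, 0, 0, 0, 0, 0, 0], [0, 0, 0, 0, 0, 0, 0], [0, 0, 0, 0, 0, 0, 0], [0, 0, 0, 0, 0, 0, 0], [0, 0, 0, 0, 0, 0, 0], [0, 0, 0, 0, 0, 0, 0]])

```text
time: 28.65
eef_pos: [0.6368, -0.0294, 0.0184]
tool_rot: [0.001, 2.221, -2.221]
force: [-1.2, -0.9, 5.0]
width: 0.042
```

```bash
python3 snap.py w16
python3 - <<'E'
from h import *
for n in ("w10","w16"):
    im,c=load(n);H,S,V=np.moveaxis(hsv(im),2,0)
    m=((H>50)&(H<80)&(S>120)) if n=="w16" else ((H>4)&(H<16)&(S>170)&(V>90))
    m=win(m,282,270,50); y,x=np.where(m);print(n,x.min(),x.max(),y.min(),y.max())
E
```

```text
t 28.65 tcp [ 0.6368 -0.0294  0.0184] F [-1.19 -0.91  5.02] w 0.042
[[-1.0, 0.001, -0.0], [0.0, -0.0, -1.0], [-0.001, -1.0, 0.0]]
cam [ 0.717 -0.028  0.161] [[-0.0, -1.0, 0.0], [-0.95, 0.0, 0.32], [-0.32, 0.0, -0.95]]
w10 239 324 225 318
w16 233 328 225 318
```

View pics/w16.png

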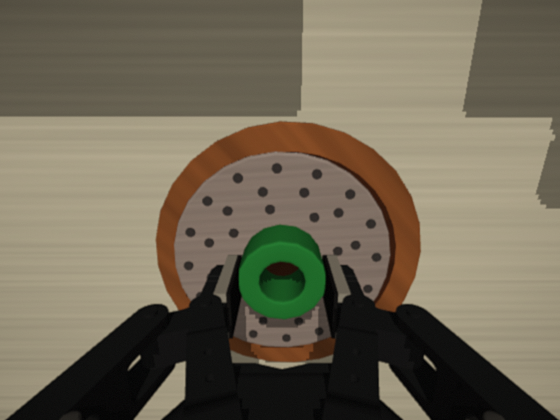

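jog_arm(plan=[[0, -0.01, 0, 0, 0, 0, 0], [0, -0.02, 0, 0, 0, 0, 0], [0, -0.03, 0, 0, 0, 0, 0], [0, -0.035, 0, 0, 0, 0, 0], [0, -0.035, 0, 0, 0, 0, 0], [0, -0.035, 0, 0, 0, 0, 0], [0, -0.03, 0, 0, 0, 0, 0], [0, -0.02, 0, 0, 0, 0, 0], [0.005, 0, 0.025, 0, 0, 0, 0], [0.006, 0, 0.0325, 0, 0, 0, 0], [0.006, 0, 0.0325, 0, 0, 0, 0], [0.006, 0, 0.0325, 0, 0, 0, 0], [0.006, 0, 0.0325, 0, 0, 0, 0], [0.006, 0, 0.0325, 0, 0, 0, 0], [0.006, 0, 0.0325, 0, 0, 0, 0], [0.006, 0, 0.0325, 0, 0, 0, 0], [0.006, 0, 0.0325, 0, 0, 0, 0], [0.002, 0, 0.022, 0, 0, 0, 0]])

```text
time: 30.2
eef_pos: [0.5796, -0.3384, 0.2316]
tool_rot: [0.0, -2.22, 2.218]
force: [0.6, 0.2, -1.1]
width: 0.0421
```

jog_arm(plan=[[0, 0, 0, 0, 0, 0, 0], [0, 0, 0, 0, 0, 0, 0], [0, 0, 0, 0, 0, 0, 0], [0, 0, 0, 0, 0, 0, 0]])

```text
time: 30.53
eef_pos: [0.5813, -0.3348, 0.2323]
tool_rot: [-0.002, 2.223, -2.22]
force: [-0.1, -0.3, -2.2]
width: 0.0417
```

```bash
python3 snap.py w17
python3 - <<'E'
from plant import *
import cv2
cv2.imwrite("pics/s17.png",cv2.cvtColor(cv2.resize(get_image("scene")[210:390,110:350],(800,600)),cv2.COLOR_RGB2BGR))
E
```

```text
t 30.53 tcp [ 0.5813 -0.3348  0.2323] F [-0.07 -0.28 -2.16] w 0.0417
[[-1.0, -0.001, 0.001], [-0.001, 0.001, -1.0], [0.001, -1.0, -0.001]]
cam [ 0.662 -0.333  0.374] [[0.0, -1.0, -0.0], [-0.95, -0.0, 0.32], [-0.32, 0.0, -0.95]]
```

View pics/w17.png

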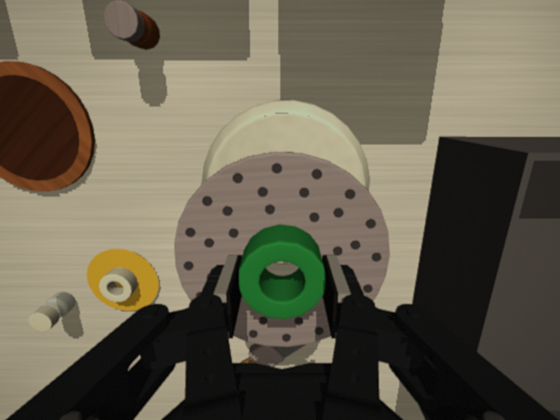

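View pics/s17.png

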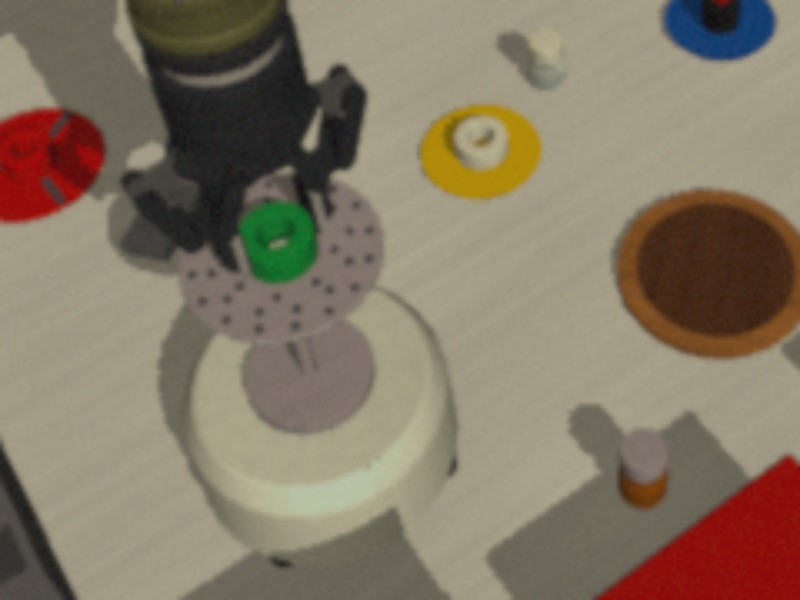

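jog_arm(plan=[[0, 0.01, 0.0015, 0, 0, 0, 0], [0, 0.02, 0, 0, 0, 0, 0], [0, 0.02, 0, 0, 0, 0, 0], [0, 0.006, 0, 0, 0, 0, 0], [0, 0, 0, 0, 0, 0, 0], [0, 0, 0, 0, 0, 0, 0], [0, 0, 0, 0, 0, 0, 0], [0, 0, 0, 0, 0, 0, 0], [0, 0, 0, 0, 0, 0, 0]])

```text
time: 31.38
eef_pos: [0.5819, -0.3381, 0.1785]
tool_rot: [0.003, 2.219, -2.222]
force: [-0.5, 0.7, -2.1]
width: 0.0421
```

```bash
python3 snap.py w18
python3 - <<'E'
from plant import *
import cv2
cv2.imwrite("pics/s18.png",cv2.cvtColor(cv2.resize(get_image("scene")[230:380,130:290],(640,600)),cv2.COLOR_RGB2BGR))
E
```

```text
t 31.38 tcp [ 0.5819 -0.3381  0.1785] F [-0.52  0.69 -2.14] w 0.0421
[[-1.0, 0.002, -0.0], [0.0, -0.001, -1.0], [-0.002, -1.0, 0.001]]
cam [ 0.662 -0.336  0.321] [[-0.0, -1.0, 0.0], [-0.95, 0.0, 0.31], [-0.31, -0.0, -0.95]]
```

View pics/w18.png

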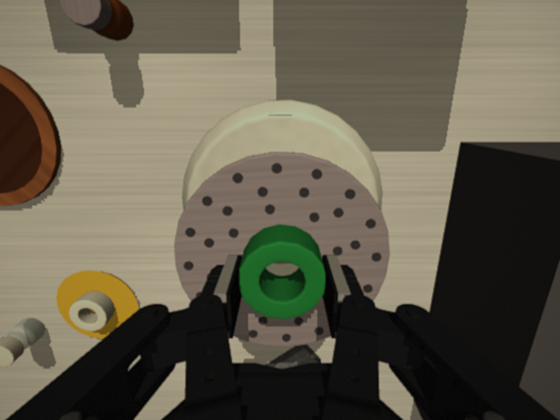

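View pics/s18.png

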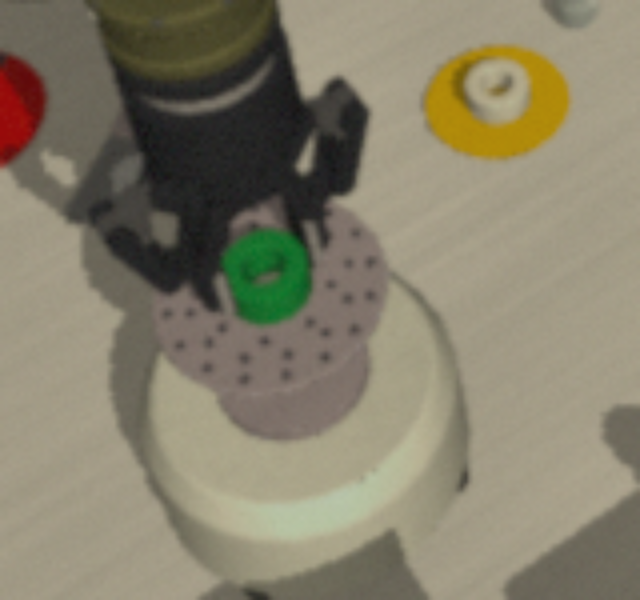

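jog_arm(plan=[[0, 0.003, -0.001, 0, 0, 0, 0], [0, 0.004, 0, 0, 0, 0, 0], [0, 0.004, 0, 0, 0, 0, 0], [0, 0.004, 0, 0, 0, 0, 0], [0, 0, 0, 0, 0, 0, 0], [0, 0, 0, 0, 0, 0, 0], [0, 0, 0, 0, 0, 0, 0]])

```text
time: 32.07
eef_pos: [0.5813, -0.3367, 0.1617]
tool_rot: [-0.0, -2.221, 2.221]
force: [-0.3, -0.8, -1.3]
width: 0.0417
```

```bash
python3 snap.py w19
python3 - <<'E'
from h import *
im,c=load("w19");cv2.imwrite("pics/w19c.png",cv2.cvtColor(cv2.resize(im[215:335,222:342],(600,600)),cv2.COLOR_RGB2BGR))
E
```

```text
t 32.07 tcp [ 0.5813 -0.3367  0.1617] F [-0.34 -0.84 -1.32] w 0.0417
[[-1.0, -0.0, -0.0], [0.0, 0.0, -1.0], [0.0, -1.0, -0.0]]
cam [ 0.661 -0.335  0.304] [[-0.0, -1.0, -0.0], [-0.95, 0.0, 0.32], [-0.32, 0.0, -0.95]]
```

View pics/w19c.png

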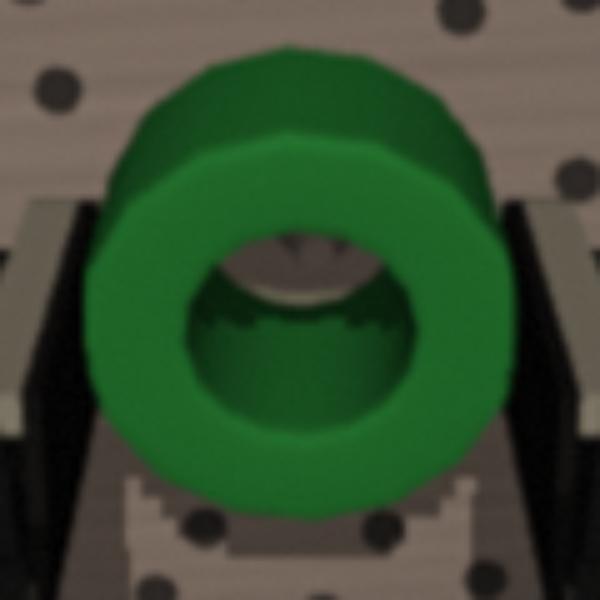

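jog_arm(plan=[[0, 0.004, 0, 0, 0, 0, 0], [0, 0.006, 0, 0, 0, 0, 0], [0, 0.006, 0, 0, 0, 0, 0], [0, 0.004, 0, 0, 0, 0, 0], [0, 0, 0, 0, 0, 0, 0], [0, 0, 0, 0, 0, 0, 0], [0, 0, 0, 0, 0, 0, 0]])

```text
time: 32.7
eef_pos: [0.5813, -0.3367, 0.1418]
tool_rot: [-0.0, -2.221, 2.221]
force: [-0.3, -0.1, -2.2]
width: 0.0415
```

```bash
python3 snap.py w20
python3 - <<'E'
from h import *
im,c=load("w20");cv2.imwrite("pics/w20c.png",cv2.cvtColor(cv2.resize(im[215:335,222:342],(600,600)),cv2.COLOR_RGB2BGR))
E
```

```text
t 32.7 tcp [ 0.5813 -0.3367  0.1418] F [-0.34 -0.13 -2.19] w 0.0415
[[-1.0, 0.0, -0.0], [0.0, -0.0, -1.0], [-0.0, -1.0, 0.0]]
cam [ 0.661 -0.335  0.284] [[-0.0, -1.0, -0.0], [-0.95, 0.0, 0.32], [-0.32, 0.0, -0.95]]
```

View pics/w20c.png

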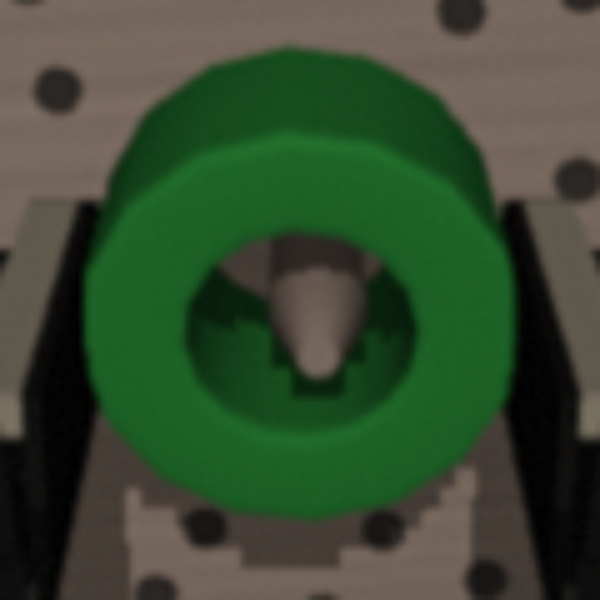

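jog_arm(plan=[[0, 0.005, 0.001, 0, 0, 0, 0], [0, 0.008, 0, 0, 0, 0, 0], [0, 0.008, 0, 0, 0, 0, 0], [0, 0.006, 0, 0, 0, 0, 0], [0, 0.003, 0, 0, 0, 0, 0], [0, 0, 0, 0, 0, 0, 0], [0, 0, 0, 0, 0, 0, 0], [0, 0, 0, 0, 0, 0, 0], [0, 0, 0, 0, 0, 0, 0]])

```text
time: 33.5
eef_pos: [0.5816, -0.3379, 0.1124]
tool_rot: [0.001, 2.22, -2.222]
force: [0.3, -0.2, -1.9]
width: 0.0416
```

jog_arm(plan=[[0, 0.001, 0, 0, 0, 0, 0], [0, 0.001, 0, 0, 0, 0, 0], [0, 0.001, 0, 0, 0, 0, 0], [0, 0.0005, 0, 0, 0, 0, 0], [0, 0, 0, 0, 0, 0, 0], [0, 0, 0, 0, 0, 0, 0]])

```text
time: 34.0
eef_pos: [0.5813, -0.3377, 0.1086]
tool_rot: [-0.0, -2.221, 2.221]
force: [-1.2, 0.9, -1.5]
width: 0.0418
```

jog_arm(plan=[[0, 0.001, 0, 0, 0, 0, 0], [0, 0, 0, 0, 0, 0, 0], [0, 0, 0, 0, 0, 0, 0]])

```text
time: 34.25
eef_pos: [0.5814, -0.3377, 0.1085]
tool_rot: [-0.0, -2.221, 2.222]
force: [-4.1, 2.7, 5.7]
width: 0.0419
```

jog_arm(plan=[[0, 0, 0, 0, 0, 0, 1], [0, 0, 0, 0, 0, 0, 1], [0, 0, 0, 0, 0, 0, 1], [0, 0, 0, 0, 0, 0, 1], [0, 0, 0, 0, 0, 0, 1], [0, 0, 0, 0, 0, 0, 1], [0, -0.01, 0, 0, 0, 0, 1], [0, -0.02, 0, 0, 0, 0, 1], [0, -0.03, 0, 0, 0, 0, 1], [0, -0.03, 0, 0, 0, 0, 1], [0, -0.03, 0, 0, 0, 0, 1], [0.02, 0, 0, 0, 0, 0, 1], [0.026, 0, 0, 0, 0, 0, 1], [0, 0, 0, 0, 0, 0, 1], [0, 0, 0, 0, 0, 0, 1], [0, 0, 0, 0, 0, 0, 1]])

```text
time: 35.58
eef_pos: [0.5356, -0.3377, 0.2278]
tool_rot: [0.001, 2.221, -2.222]
force: [-0.1, -0.1, 0.5]
width: 0.0854
```

```bash
python3 snap.py w21
python3 - <<'E'
from plant import *
from h import *
cv2.imwrite("pics/s21.png",cv2.cvtColor(cv2.resize(get_image("scene")[250:390,120:290],(720,600)),cv2.COLOR_RGB2BGR))
im,c=load("w21")
o=im.copy()
for z,r,ctr,col in [(.124,.022,(.5815,-.3365),(255,0,0)),(.16,.003,(.5815,-.3365),(0,255,0)),(.102,.06,(.5815,-.3365),(0,0,255))]:
    a=np.linspace(0,2*np.pi,60);p=proj(c,np.c_[ctr[0]+r*np.cos(a),ctr[1]+r*np.sin(a),np.full(60,z)])
    cv2.polylines(o,[np.int32(p*16)],True,col,1,cv2.LINE_AA,4)
cv2.imwrite("pics/w21o.png",cv2.cvtColor(cv2.resize(o[40:240,180:380],(600,600)),cv2.COLOR_RGB2BGR))
E
```

```text
t 35.58 tcp [ 0.5356 -0.3377  0.2278] F [-0.13 -0.06  0.47] w 0.0854
[[-1.0, 0.001, -0.0], [0.0, -0.0, -1.0], [-0.001, -1.0, 0.0]]
cam [ 0.616 -0.336  0.37 ] [[-0.0, -1.0, 0.0], [-0.95, 0.0, 0.32], [-0.32, 0.0, -0.95]]
```

View pics/w21o.png

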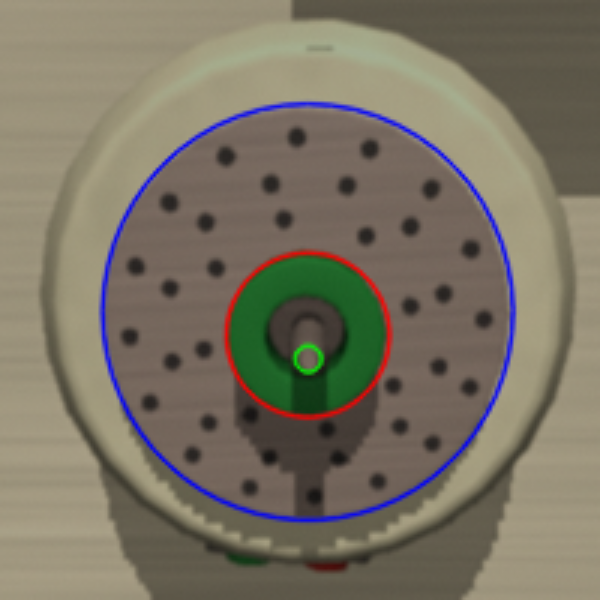

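View pics/s21.png

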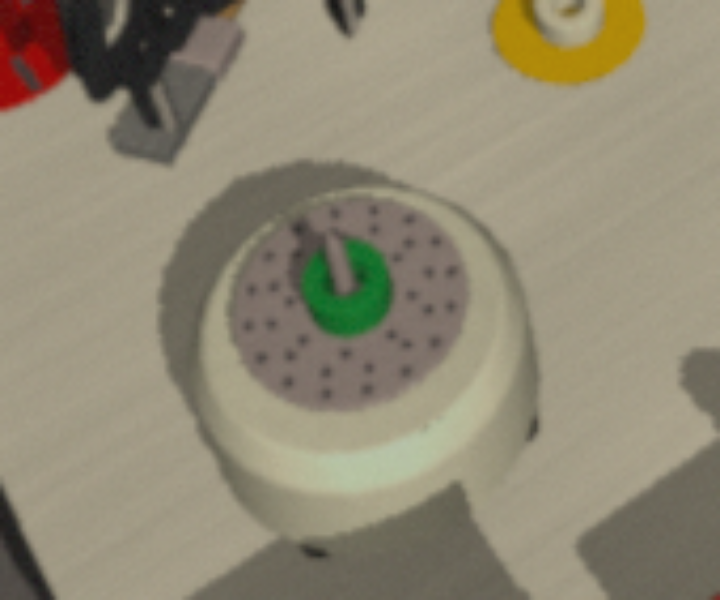

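jog_arm(plan=[[-0.0033, 0, -0.034, 0, 0, 0, 1], [-0.0033, 0, -0.034, 0, 0, 0, 1], [-0.0033, 0, -0.034, 0, 0, 0, 1], [-0.0033, 0, -0.034, 0, 0, 0, 1], [-0.0033, 0, -0.034, 0, 0, 0, 1], [-0.0033, 0, -0.034, 0, 0, 0, 1], [-0.0033, 0, -0.034, 0, 0, 0, 1], [-0.0033, 0, -0.034, 0, 0, 0, 1], [-0.0033, 0, -0.034, 0, 0, 0, 1], [-0.0033, 0, -0.034, 0, 0, 0, 1], [-0.0033, 0, -0.034, 0, 0, 0, 1], [-0.0033, 0, -0.034, 0, 0, 0, 1], [-0.0033, 0, -0.034, 0, 0, 0, 1], [-0.0033, 0, -0.034, 0, 0, 0, 1], [-0.0033, 0, -0.034, 0, 0, 0, 1], [-0.0033, 0, -0.034, 0, 0, 0, 1], [-0.0033, 0, -0.034, 0, 0, 0, 1], [-0.0033, 0, -0.034, 0, 0, 0, 1], [-0.0033, 0, -0.034, 0, 0, 0, 1], [-0.0033, 0, -0.034, 0, 0, 0, 1]])

```text
time: 37.35
eef_pos: [0.6015, 0.3448, 0.2269]
tool_rot: [-0.001, 2.221, -2.221]
force: [0.7, 0.4, -0.0]
width: 0.0857
```

jog_arm(plan=[[0, 0, 0, 0, 0, 0, 1], [0, 0.02, 0, 0, 0, 0, 1], [0, 0.03, 0, 0, 0, 0, 1], [0, 0.035, 0, 0, 0, 0, 1], [0, 0.035, 0, 0, 0, 0, 1], [0, 0.035, 0, 0, 0, 0, 1], [0, 0.02, 0, 0, 0, 0, 1], [0, 0.012, 0, 0, 0, 0, 1], [0, 0, 0, 0, 0, 0, 1], [0, 0, 0, 0, 0, 0, 1], [0, 0, 0, 0, 0, 0, 1], [0, 0, 0, 0, 0, 0, 1]])

```text
time: 38.35
eef_pos: [0.6032, 0.3432, 0.0432]
tool_rot: [0.005, 2.222, -2.217]
force: [-0.2, 0.1, -0.3]
width: 0.0855
```

```bash
python3 snap.py w22
```

```text
t 38.35 tcp [0.6032 0.3432 0.0432] F [-0.2   0.09 -0.34] w 0.0855
[[-1.0, 0.004, -0.0], [0.0, 0.002, -1.0], [-0.004, -1.0, -0.002]]
cam [0.683 0.345 0.186] [[-0.0, -1.0, -0.0], [-0.95, -0.0, 0.31], [-0.31, 0.0, -0.95]]
```

View pics/w22.png

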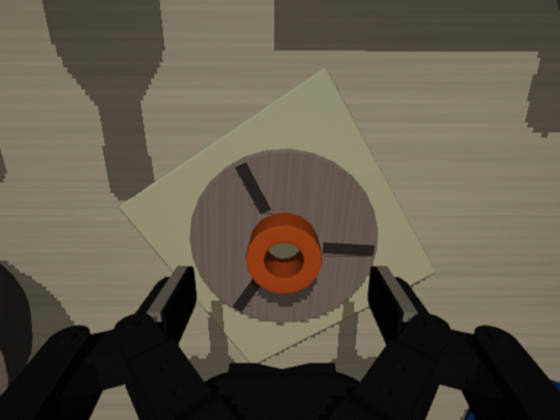

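jog_arm(plan=[[0, 0.012, 0, 0, 0, 0, 1], [0, 0.008, 0, 0, 0, 0, 1], [0, 0.0025, 0, 0, 0, 0, 1], [0, 0, 0, 0, 0, 0, 1], [0, 0, 0, 0, 0, 0, 1], [0, 0, 0, 0, 0, 0, 1], [0, 0, 0, 0, 0, 0, 0.3], [0, 0, 0, 0, 0, 0, 0], [0, 0, 0, 0, 0, 0, 0], [0, 0, 0, 0, 0, 0, 0], [0, 0, 0, 0, 0, 0, 0], [0, 0, 0, 0, 0, 0, 0], [0, 0, 0, 0, 0, 0, 0], [0, 0, 0, 0, 0, 0, 0]])

```text
time: 39.57
eef_pos: [0.602, 0.3425, 0.0186]
tool_rot: [0.002, 2.221, -2.22]
force: [-0.4, -0.2, 4.7]
width: 0.0415
```

```bash
python3 snap.py w23
python3 - <<'E'
from h import *
for n in ("w10","w23"):
    im,c=load(n);H,S,V=np.moveaxis(hsv(im),2,0)
    m=((H>4)&(H<16)&(S>170)&(V>90))
    m=win(m,282,270,50); y,x=np.where(m);print(n,x.min(),x.max(),y.min(),y.max())
E
```

```text
t 39.57 tcp [0.602  0.3425 0.0186] F [-0.44 -0.15  4.66] w 0.0415
[[-1.0, 0.001, -0.0], [0.0, 0.0, -1.0], [-0.001, -1.0, -0.0]]
cam [0.682 0.344 0.161] [[-0.0, -1.0, -0.0], [-0.95, 0.0, 0.32], [-0.32, 0.0, -0.95]]
w10 239 324 225 318
w23 239 324 225 318
```

jog_arm(plan=[[0, -0.005, 0, 0, 0, 0, 0], [0, -0.015, 0, 0, 0, 0, 0], [0, -0.025, 0, 0, 0, 0, 0], [0, -0.03, 0, 0, 0, 0, 0], [0, -0.025, 0, 0, 0, 0, 0], [0, -0.02, 0, 0, 0, 0, 0], [-0.003, 0, 0.03, 0, 0, 0, 0], [-0.0031, 0, 0.0345, 0, 0, 0, 0], [-0.0031, 0, 0.0345, 0, 0, 0, 0], [-0.0031, 0, 0.0345, 0, 0, 0, 0], [-0.0031, 0, 0.0345, 0, 0, 0, 0], [-0.0031, 0, 0.0345, 0, 0, 0, 0], [-0.0031, 0, 0.0345, 0, 0, 0, 0], [-0.0031, 0, 0.0345, 0, 0, 0, 0], [-0.0031, 0, 0.0345, 0, 0, 0, 0], [-0.0031, 0, 0.0345, 0, 0, 0, 0], [-0.0031, 0, 0.0345, 0, 0, 0, 0]])

```text
time: 41.03
eef_pos: [0.6345, -0.0341, 0.1378]
tool_rot: [0.001, -2.221, 2.22]
force: [1.1, 0.4, -2.7]
width: 0.0412
```

jog_arm(plan=[[0, 0.02, 0, 0, 0, 0, 0], [0, 0.03, 0, 0, 0, 0, 0], [0, 0.03, 0, 0, 0, 0, 0], [0, 0.02, 0, 0, 0, 0, 0], [0, 0, 0, 0, 0, 0, 0], [0, 0, 0, 0, 0, 0, 0], [0, 0, 0, 0, 0, 0, 0], [0, 0, 0, 0, 0, 0, 0], [0, 0, 0, 0, 0, 0, 0]])

```text
time: 41.78
eef_pos: [0.637, -0.0328, 0.0404]
tool_rot: [0.004, 2.219, -2.22]
force: [-0.3, -0.7, -3.2]
width: 0.0414
```

```bash
python3 snap.py w24
python3 - <<'E'
from h import *
im,c=load("w24");H,S,V=np.moveaxis(hsv(im),2,0)
o=im.copy()
def dr(z,r,ctr,col):
    a=np.linspace(0,2*np.pi,90);p=proj(c,np.c_[ctr[0]+r*np.cos(a),ctr[1]+r*np.sin(a),np.full(90,z)])
    cv2.polylines(o,[np.int32(p*16)],True,col,1,cv2.LINE_AA,4)
dr(.008,.075,(.6355,-.0311),(0,0,255)); dr(.008,.0605,(.6355,-.0311),(0,255,255))
cv2.imwrite("pics/w24o.png",cv2.cvtColor(o,cv2.COLOR_RGB2BGR))
E
```

```text
t 41.78 tcp [ 0.637  -0.0328  0.0404] F [-0.27 -0.68 -3.23] w 0.0414
[[-1.0, 0.004, 0.0], [-0.0, -0.001, -1.0], [-0.004, -1.0, 0.001]]
cam [ 0.717 -0.031  0.183] [[-0.0, -1.0, 0.0], [-0.95, 0.0, 0.31], [-0.31, -0.0, -0.95]]
```

View pics/w24o.png

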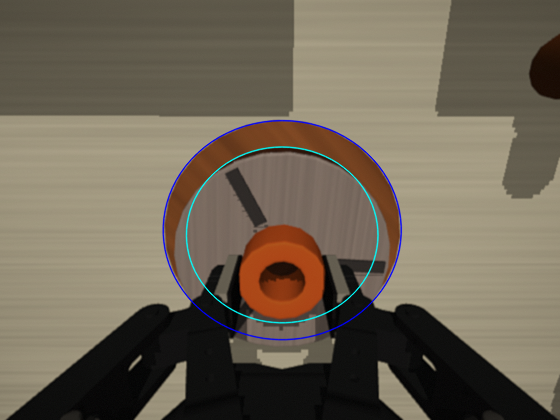

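jog_arm(plan=[[0, 0.008, 0, 0, 0, 0, 0], [0, 0.006, 0, 0, 0, 0, 0], [0, 0.003, 0, 0, 0, 0, 0], [0, 0, 0, 0, 0, 0, 0], [0, 0, 0, 0, 0, 0, 0], [0, 0, 0, 0, 0, 0, 0], [0, 0, 0, 0, 0, 0, 0]])

```text
time: 42.42
eef_pos: [0.6355, -0.0327, 0.021]
tool_rot: [0.001, 2.221, -2.221]
force: [-0.4, 0.6, -3.5]
width: 0.0409
```

```bash
python3 snap.py w25
python3 - <<'E'
from h import *
im,c=load("w25")
o=im.copy()
def dr(z,r,ctr,col):
    a=np.linspace(0,2*np.pi,90);p=proj(c,np.c_[ctr[0]+r*np.cos(a),ctr[1]+r*np.sin(a),np.full(90,z)])
    cv2.polylines(o,[np.int32(p*16)],True,col,1,cv2.LINE_AA,4)
dr(.008,.075,(.6355,-.0311),(0,0,255)); dr(.016,.06,(.6355,-.0311),(0,255,255))
cv2.imwrite("pics/w25o.png",cv2.cvtColor(o,cv2.COLOR_RGB2BGR))
E
```

```text
t 42.42 tcp [ 0.6355 -0.0327  0.021 ] F [-0.37  0.57 -3.52] w 0.0409
[[-1.0, 0.0, -0.0], [0.0, -0.0, -1.0], [-0.0, -1.0, 0.0]]
cam [ 0.716 -0.031  0.163] [[-0.0, -1.0, -0.0], [-0.95, 0.0, 0.32], [-0.32, 0.0, -0.95]]
```

View pics/w25o.png

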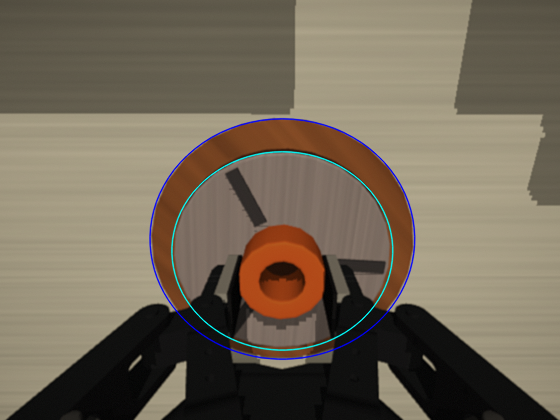

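Centred on the board, so I'll lower to contact.

jog_arm(plan=[[0, 0.001, 0, 0, 0, 0, 0], [0, 0.001, 0, 0, 0, 0, 0], [0, 0.0005, 0, 0, 0, 0, 0], [0, 0.0005, 0, 0, 0, 0, 0], [0, 0, 0, 0, 0, 0, 0], [0, 0, 0, 0, 0, 0, 0]])

```text
time: 42.97
eef_pos: [0.6355, -0.0327, 0.0187]
tool_rot: [0.0, 2.221, -2.222]
force: [-3.6, 0.8, 5.5]
width: 0.0411
```

jog_arm(plan=[[0, 0, 0, 0, 0, 0, 1], [0, 0, 0, 0, 0, 0, 1], [0, 0, 0, 0, 0, 0, 1], [0, 0, 0, 0, 0, 0, 1], [0, 0, 0, 0, 0, 0, 1], [0, 0, 0, 0, 0, 0, 1], [0, -0.015, 0, 0, 0, 0, 1], [0, -0.03, 0, 0, 0, 0, 1], [0, -0.035, 0, 0, 0, 0, 1], [0, -0.035, 0, 0, 0, 0, 1], [0, -0.035, 0, 0, 0, 0, 1], [0, -0.035, 0, 0, 0, 0, 1], [0, -0.03, 0, 0, 0, 0, 1], [0.03, 0, 0, 0, 0, 0, 1], [0.03, 0, 0, 0, 0, 0, 1], [0.02, 0, 0, 0, 0, 0, 1], [0, 0, 0, 0, 0, 0, 1], [0, 0, 0, 0, 0, 0, 1], [0, 0, 0, 0, 0, 0, 1]])

```text
time: 44.55
eef_pos: [0.5559, -0.0327, 0.2339]
tool_rot: [0.002, 2.22, -2.221]
force: [-0.5, 0.4, -0.2]
width: 0.0856
```

```bash
python3 snap.py w26
python3 - <<'E'
from plant import *
from h import *
for n in("scene","top"): cv2.imwrite(f"pics/{n}26.png",cv2.cvtColor(get_image(n),cv2.COLOR_RGB2BGR))
im,c=load("w26");H,S,V=np.moveaxis(hsv(im),2,0)
m=(H>4)&(H<16)&(S>200)&(V>140);print('hub',circ(c,m,.034))
m=win((H>20)&(H<32)&(S>150),337,260,60);print()
E
```

```text
t 44.55 tcp [ 0.5559 -0.0327  0.2339] F [-0.46  0.36 -0.23] w 0.0856
[[-1.0, 0.002, -0.0], [0.0, -0.0, -1.0], [-0.002, -1.0, 0.0]]
cam [ 0.636 -0.031  0.376] [[-0.0, -1.0, -0.0], [-0.95, 0.0, 0.32], [-0.32, 0.0, -0.95]]
hub (array([ 0.63578857, -0.03075413]), np.float64(0.017043895116055172), 211)
```

View pics/w26.png

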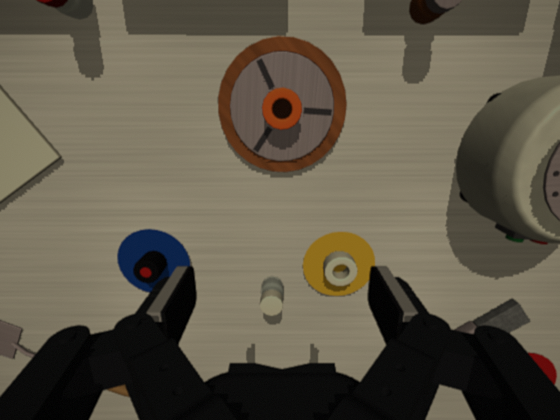

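View pics/scene26.png

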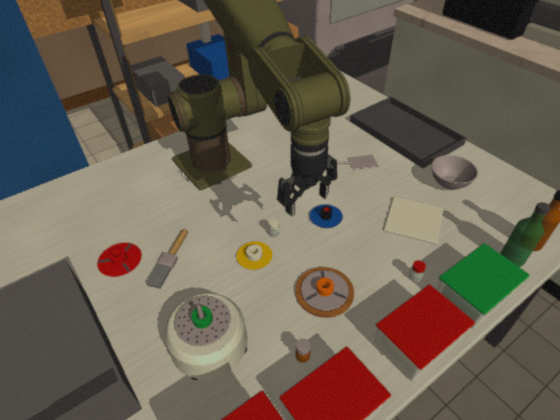

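View pics/top26.png

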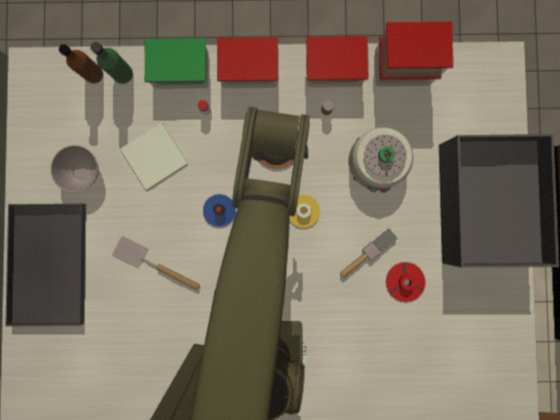

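The final pictures show everything in place. Slicing disc hub up on the round board (282,107), knob upright on blue (150,265), spacer upright on yellow (340,267), grating disc flat on the cutter, square board empty.

```bash
python3 -c "
from plant import *
print(sign_off())"
```

```text
the job is handed in; nothing more can be done
None
```

The disc change is done in the order you asked, and I handed it in at about 45 s of the 134 s allowed.

- **Knob and spacer:** the last pictures show the knob upright on the blue plate and the spacer upright on the yellow plate, both wholly on and near the middle.
- **Slicing disc, first move:** I laid it on the white square board; just before release it measured about 1.5 mm off centre.
- **Grating disc:** it lies flat and fully down on the deck with the spindle through its bore. The deck took the load at the same grip height at which I had picked up the slicing disc. The outline drawn for the seated position matched the picture.
- **Slicing disc, final place:** hub up on the round wooden board, about 0.5 mm off the board's centre as measured by the wrist camera.

The gripper was open and clear of everything at hand-in. Force readings after each move stayed around 11 N or less.

The one disagreement was between cameras: the wrist camera and the overhead camera differed by 3–6 mm in y for the plates and boards. For the final placements I measured each thing against its target in the same wrist picture, so this cancelled out.

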